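# Strip a solder sucker for cleaning

## Robot

A 7-joint arm with a two-finger parallel gripper is mounted at the origin on the work surface. World frame = base frame: x ahead of the robot, y to its left, z up, the work surface at z = 0. Lengths are in m, angles in degrees, forces in N, time in s.
With the tool pointing down it reaches from about 0.35 to 0.9 m from the base axis. Payload 7.2 kg.
Tool frame: the origin (TCP) lies between the finger pads; the fingertips stand 22 mm ahead of it and the grasp point (between the pads) lies 3 mm ahead of it; y points along the fingers, z is the direction in which the jaws open and shut, and the axes are right-handed (so a half turn about y gives the same grasp; the last joint's range is limited). The gripper opens to 88 mm and grips with 3 to 60 N. Pads are 20 mm wide; open, the fingers measure 115 mm over their backs; the gripper's body (75 mm by 178 mm) begins 61 mm behind the grasp point.
Start: joints at [72.64, 23.554, -0.728, 91.456, 0.321, 64.991, -4.71], TCP at [0.145, -0.608, 0.245] pointing down, gripper open.
Joint ranges: [-169.25, 169.25], [-16.82, 113.86], [-84.01, 82.57], [7.8, 145.47], [-59.2, 239.2], [7.22, 106.19], [-163.78, 163.78]. Speed limits (degrees/s): [136.94, 136.94, 172.46, 172.46, 180, 180, 180].

## Interface

Orientations are given as [roll, pitch, yaw] about the fixed x, y, z axes, in that order (R = Rz(yaw) Ry(pitch) Rx(roll)).
In Python, from plant import robot gives the robot as it stands.
- The arm moves only by the shell command python3 -m creep 'ROWS'. ROWS is JSON, a list of rows, each a list of 5 numbers: the shift along the world's x, y, z in m, then the turn about the world's z in degrees, then the closure, from -1 (fully open) to 1 (shut). In form: [[dx, dy, dz, roll, jaw], ...]. A call has 1 to 8 rows; each row is the pose to reach, as a shift and turn from the pose commanded when the call began; what a row does not reach only later rows make up. A row lasts 1/12 s, in which the tool goes at most 41.7 mm and 7.16 degrees, less where a joint would pass 70% of its speed; a pose out of reach is approached as far as the arm can. A call with a gripper value outside its range is refused whole. The fingers move at their own pace and stop on an object; the grip force is fixed at half the most. Time passes only in rows, so rows that repeat a pose let the fingers close. It gives the time, the measured TCP pose, the force and the opening at its end, in the units of the state.
- robot.read_state(): the state, without advancing time (a new reading comes with each control period).
- robot.capture(name): name is "scene" or "top"; returns the picture (420x560x3 uint8, blue, green, red); there is no depth.
- robot.camera_info(name): a dict with "intrinsics" (3x3 intrinsics, pixels), "R" (3x3) and "t" (3): a world point X has camera coordinates R X + t. Camera axes: x right, y down, z forward; pixel columns grow to the right and rows downward; lengths in m; the calibration is good to about 2 mm. A picture is of the moment at which its call begins. camera_info takes no time and is no camera call.
- robot.job_done(): hands the job in, once; it reports no verdict.
Trained networks look in the newest picture that a camera, given by its name, has taken for a name from the list of things; names that differ only in an ending like _2 or _b are one class to them, and where a whole thing is asked for, a point or a joint stands for the part that bears it (a point fixed in the world has none). Each returns a list of dicts, best first, with "score" (0 to 1); they miss things now and then, are a little off and sometimes report something else, mostly with a low value. They report only what shows in the picture. A call takes as long as a camera call. They do not tell look-alikes from the thing itself.
- robot.recognise(camera, target): "extent" ([left, top, width, height] in pixels, round what is visible of it).
- robot.place_of(camera, target): "xy" ([column, row] in pixels: a listed point, or the origin of a listed thing).
The state is a dict: "t": time; "joint_pos": joint angles; "qvel": joint speeds; "joint_torque": joint torques, N m; "ee_pos": TCP position; "tcp_rot": TCP orientation; "contact_force": force on the tool from outside, world axes, zero at the start; "moment": the same for the moment, N m; "gripper_width": opening from 0.0 (shut) to 1.0 (fully open).
Only numpy, scipy, OpenCV 4.12 (cv2) and the standard library are available. Lean on these libraries where they do the work, as an engineer would, in place of code of your own. Each camera call takes 0.05 s, during which the arm holds its last target.

## Task

Strip the solder sucker for cleaning. Lay its barrel in the V saddles of the holding nest, with the finger wings in the gap just in front of the forked stop and the knob pointing out through the fork, and let go. Then take the plunger by its knob and draw it straight back out, in line with the barrel, without cocking or forcing it, so that the barrel stays lying in the nest, and lay the plunger down gently, flat inside the steel parts tray, leaving everything else on the bench where it is.

Things in the scene. Friction and masses are not known exactly. Their poses are not given: they have to be found in the camera images.
- pump_mid (a point): Solder sucker's barrel, its centre: on the axis, half-way along the tube. Aluminium tube 120 mm long, 30 mm outside, 22 mm bore, axis along x, z up; nozzle to -x (black nose, white nozzle ending at x=-104), open mouth at x=+60. Lies level, axis 15 mm above the bench. Grasp it on x=-30 to +15. Loose, 65 to 115 g. The plunger is inside, held only by friction: carry it level.
- pump_mouth (a point): Centre of the barrel's open mouth, on the axis, 60 mm along +x from the barrel's centre; same axes. Round it a black finger flange of two wings, x=-6 to 0 mm from here, 64 mm across (y=-32 to +32), 29 mm high, flush with the tube's underside, so it lies flat and does not roll. A trigger button stands 5 mm proud on top of the tube, 15 to 41 mm in front of the mouth.
- plunger_knob (a point): Plunger's knob, its centre: black, round, 22 mm diameter, 16 mm long. x is the plunger's axis, piston to knob; it may turn about it. As fitted it is along the barrel's x, about 1 mm below its axis, knob centre 115 mm from barrel's centre and 55 mm behind the mouth, 88 mm of plunger inside. Only friction (under 2 N) holds it, no spring load. Loose, 45 to 80 g.
- plunger_tip (a point): Front end of the plunger's piston, on its axis, 144 mm from the knob's centre; hidden in the barrel at the start. The plunger from here towards the knob: white piston 20 mm diameter, 36 mm long; thin rod with spring; spigot 20 mm diameter at 80 to 88 mm (in the mouth); hexagonal end cap 24 mm across flats at 89 to 99 mm (already unscrewed, comes away with the plunger); 7 mm rod; knob.
- nest_seat (a point): Holding nest (fixed): where the barrel's centre lies when laid in it, 52 mm above the bench. z up; the barrel's x goes along the nest's x, the way the plunger is drawn. Aluminium plate 172 x 100 x 8 mm with two black 90-degree V saddles, x=-48 to -36 and +36 to +48 mm, 55 mm wide, tops 1 mm below the barrel's axis (centring from 5 mm either side), 72 mm free between for fingers.
- nest_stop (a point): Middle of the front face of the nest's forked stop, on the seated barrel's axis, 66 mm along x from the seat point; same axes. Two prongs 10 mm thick, at y=18 to 37 mm either side, tops 9 mm above here; 36 mm opening between, for cap and piston to pass. The wings go in the 18 mm gap between rear saddle and prongs, 6 mm play each way; on drawing they bear on the prongs.
- tray_in (a point): Steel parts tray (fixed), centre of its inner floor, 4 mm above the bench. Inside 232 mm (along x) by 132 mm (y), walls 4 mm thick, tops 14 mm above the floor. Laid in it, the plunger's axis is 10 to 14 mm above the floor. The tray is on one side of the nest and the solder sucker on the other, either way round.
- pump: The barrel again, its origin 15 mm below the barrel's centre, on its underside; same axes.
- plunger: The plunger again, its origin on its axis, 116 mm from the knob's centre towards the piston; same axes.
- bin: Bystander: open plastic bin of small components, 150 x 110 x 65 mm, origin at the centre of its underside. Leave alone.
- reel: Bystander: empty grey solder reel standing on its flange, 68 mm diameter, 48 mm high, origin at the centre of its underside. Leave alone.
- tip_cleaner: Bystander: black round tip-cleaner pot with brass wool, 80 mm diameter, 50 mm high, origin at the centre of its underside. Leave alone.
- tweezers: Bystander: steel tweezers, 125 mm long, 5 mm high, lying on the bench along x, origin at their middle on the bench. Leave alone.
Not all that is in view belongs to the job. What is shaped like the pump but orange or red is not meant. Of the things that look like the plunger, the smaller one is meant.

How it is judged (in metres and radians):
On the way, in this order (a step that is already met when the one before it is completed fails the run):
1. the barrel lies let go in the nest, its wings in the gap in front of the stop, the plunger still fitted (x of pump_mid in the frame of nest_seat between -0.009 and 0.009 m and y of pump_mid in the frame of nest_seat between -0.004 and 0.004 m and z of pump_mid in the frame of nest_seat between -0.004 and 0.004 m and x of pump_mouth in the frame of nest_seat above 0.045 m and angle between the x axis of pump_mid and the x axis of nest_seat, either way round below 0.08 rad and x of plunger_knob in the frame of pump_mid between 0.095 and 0.135 m and contact force between the fingers and pump below 0.2 N), for 0.2 s.
2. the plunger has been drawn clear of the barrel's mouth by the gripper, the barrel still lying in the nest (x of pump_mid in the frame of nest_seat between -0.009 and 0.009 m and y of pump_mid in the frame of nest_seat between -0.004 and 0.004 m and z of pump_mid in the frame of nest_seat between -0.004 and 0.004 m and x of pump_mouth in the frame of nest_seat above 0.045 m and angle between the x axis of pump_mid and the x axis of nest_seat, either way round below 0.08 rad and x of plunger_tip in the frame of pump_mouth above 0.001 m and contact force between the fingers and plunger above 0.3 N).
3. the plunger, still in the gripper, has been lowered into the tray to within about 15 mm of lying on its floor (x of plunger_knob in the frame of tray_in between -0.116 and 0.116 m and y of plunger_knob in the frame of tray_in between -0.066 and 0.066 m and x of plunger_tip in the frame of tray_in between -0.116 and 0.116 m and y of plunger_tip in the frame of tray_in between -0.066 and 0.066 m and z of each of plunger_knob, plunger_tip in the frame of tray_in below 0.03 m and contact force between the fingers and plunger above 0.3 N).
At the end, for the whole second after the job is handed in: Barrel lying in the nest, wings in the gap (centre within 9 mm along, 4 mm across and 4 mm in height of the seat point, axis within 0.08 rad); plunger flat and at rest wholly inside the parts tray (knob and piston points under 18 mm above its floor); nothing held (x of pump_mid in the frame of nest_seat between -0.009 and 0.009 m and y of pump_mid in the frame of nest_seat between -0.004 and 0.004 m and z of pump_mid in the frame of nest_seat between -0.004 and 0.004 m and x of pump_mouth in the frame of nest_seat above 0.045 m and angle between the x axis of pump_mid and the x axis of nest_seat, either way round below 0.08 rad and x of plunger_knob in the frame of tray_in between -0.116 and 0.116 m and y of plunger_knob in the frame of tray_in between -0.066 and 0.066 m and x of plunger_tip in the frame of tray_in between -0.116 and 0.116 m and y of plunger_tip in the frame of tray_in between -0.066 and 0.066 m and z of each of plunger_knob, plunger_tip in the frame of tray_in below 0.018 m and linear speed of each of plunger, pump below 0.02 m/s); the robot touches nothing.
It fails at once if the plunger drawn more than about 15 mm out while the barrel is not lying in the nest, or the barrel pulled up or sideways out of the nest after that (x of plunger_knob in the frame of pump_mid above 0.132 m and (not (x of pump_mid in the frame of nest_seat above -0.012 m) or not (x of pump_mid in the frame of nest_seat below 0.012 m) or not (y of pump_mid in the frame of nest_seat above -0.006 m) or not (y of pump_mid in the frame of nest_seat below 0.006 m) or not (z of pump_mid in the frame of nest_seat above -0.006 m) or not (z of pump_mid in the frame of nest_seat below 0.006 m) or not (angle between the x axis of pump_mid and the x axis of nest_seat, either way round below 0.08 rad))).
It fails at once if the plunger cocked in the bore, more than 0.035 rad (2 degrees) out of line with the barrel, while it is being drawn (x of plunger_knob in the frame of pump_mid above 0.125 m and x of plunger_tip in the frame of pump_mouth below -0.004 m and y of plunger_tip in the frame of pump_mouth between -0.012 and 0.012 m and z of plunger_tip in the frame of pump_mouth between -0.012 and 0.012 m and angle between the x axis of plunger_knob and the x axis of pump_mid, either way round above 0.035 rad).
It fails at once if the plunger forced against the barrel with more than 15 N while it is being drawn (x of plunger_knob in the frame of pump_mid above 0.125 m and contact force between plunger and pump above 15 N).
It fails at once if the parts bin, solder reel, tip cleaner or tweezers pushed more than 25 mm or tipped over (distance of any of bin, reel, tip_cleaner, tweezers from where it was at the start of the episode above 0.025 m or angle between any of bin, reel, tip_cleaner's own z axis and vertical above 0.5 rad).
It also fails if it takes over 58 s, if anything falls off the work surface, if the arm or the gripper's body presses on something with over 40 N, if the wrist force passes 120 N, or if a joint passes its speed limit or range.

## Working session

There is one attempt and no reset: what is moved stays moved. The work goes in short steps, Python scripts to look and compute and a shell command to move; the robot and the scene stay as the last step left them, time stands still between calls to the robot, and variables do not carry over. Pictures are saved under pics/ and viewed, and the job is handed in when it is done.

```bash
ls; mkdir -p pics; python3 - <<'E'
from plant import robot
import cv2,numpy as np
for n in("scene","top"):
    im=robot.capture(n);cv2.imwrite(f"pics/{n}0.png",im)
    ci=robot.camera_info(n);R=np.array(ci["R"]);t=np.array(ci["t"]);print(n,ci["intrinsics"],(-R.T@t).round(3),R.round(3).tolist())
print(robot.read_state())
E
```

```text
pics
scene [[512.37993522   0.         272.19263073]
 [  0.         512.37993522 210.47407661]
 [  0.           0.           1.        ]] [1.714 0.29  1.33 ] [[-0.161, 0.987, 0.003], [0.724, 0.12, -0.679], [-0.671, -0.107, -0.734]]
top [[445.552249     0.         286.37418808]
 [  0.         445.552249   208.78308285]
 [  0.           0.           1.        ]] [0.319 0.1   1.197] [[0.008, -1.0, -0.009], [-0.984, -0.006, -0.18], [0.18, 0.01, -0.984]]
{'t': 0.1, 'joint_pos': array([72.63801403, 23.59512209, -0.72928746, 91.49726778,  0.31970685,
       64.99200139, -4.7096539 ]), 'qvel': array([ 0.03119055, -0.14244332,  0.01978169, -0.14195181,  0.09722583,
        0.02679223,  0.04878151]), 'joint_torque': array([ 2.33288949e-03, -5.89108658e+01,  6.43668920e-01, -2.91714102e+01,
       -5.38088428e-02,  1.45033363e-02,  9.20090611e-05]), 'ee_pos': array([ 0.14530254, -0.60744405,  0.24391065]), 'tcp_rot': array([-9.00822569e+01, -4.40180756e-03, -1.66543769e+02]), 'contact_force': array([ 0.35247127,  0.02577525, -0.00870902]), 'moment': array([-0.04796597, -0.00770681, -0.00807804]), 'gripper_width': 0.9976274336535658}
```

View pics/scene0.png

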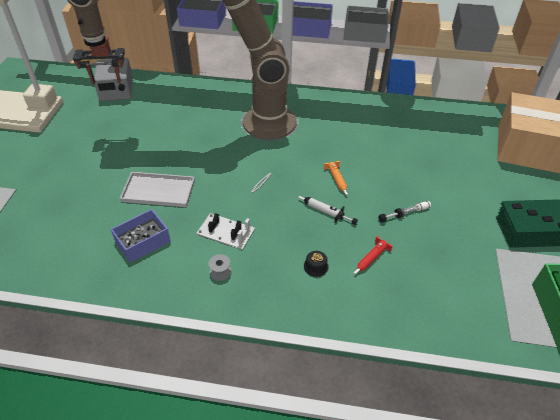

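View pics/top0.png

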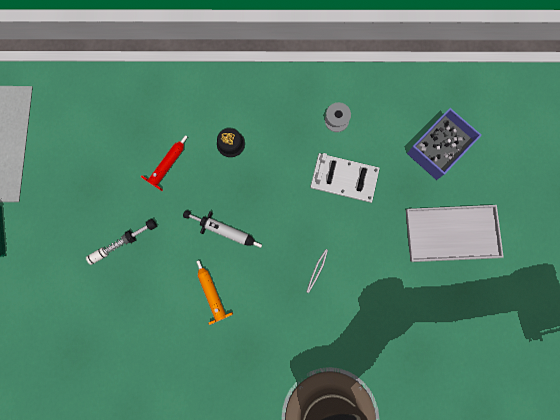

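```bash
cat > h.py <<'E'
from plant import robot
import cv2,numpy as np
def cam(n):
    c=robot.camera_info(n);return np.array(c["intrinsics"]),np.array(c["R"]),np.array(c["t"])
def proj(n,X):
    K,R,t=cam(n);p=K@(R@np.asarray(X,float)+t);return p[:2]/p[2]
def onz(n,uv,z):
    K,R,t=cam(n);d=R.T@np.linalg.solve(K,[uv[0],uv[1],1.]);o=-R.T@t;return o+d*(z-o[2])/d[2]
def tri(uvs):
    K,R,t=cam("scene");P1=K@np.c_[R,t];K,R,t=cam("top");P2=K@np.c_[R,t]
    x=cv2.triangulatePoints(P1,P2,np.array(uvs["scene"],float).reshape(2,1),np.array(uvs["top"],float).reshape(2,1));return (x[:3]/x[3]).ravel()
def crop(n,c,w,h,s,f):
    im=robot.capture(n);c=np.round(c).astype(int);x0=max(c[0]-w//2,0);y0=max(c[1]-h//2,0)
    cv2.imwrite(f,cv2.resize(im[y0:y0+h,x0:x0+w],None,fx=s,fy=s,interpolation=cv2.INTER_CUBIC));print(f,"origin",x0,y0,"scale",s)
E
python3 - <<'E'
from h import *
robot.capture("scene");robot.capture("top")
Z=dict(pump_mid=.015,pump_mouth=.015,plunger_knob=.014,nest_seat=.052,nest_stop=.052,tray_in=.004,reel=0,tip_cleaner=0,bin=0,tweezers=0)
for k,z in Z.items():
  for n in("top","scene"):
    r=robot.place_of(n,k)
    print(k,n,[(round(d["score"],2),np.round(d["xy"],1).tolist(),onz(n,d["xy"],z)[:2].round(4).tolist()) for d in r[:4]])
crop("top",(228,230),110,80,7,"pics/pumpcrop.png")
crop("top",(345,178),110,80,7,"pics/nestcrop.png")
crop("scene",(227,232),110,80,7,"pics/nestcrop_s.png")
E
```

```text
pump_mid top [(0.96, [223.5, 231.7], [0.4712, 0.2796]), (0.81, [210.8, 296.7], [0.3004, 0.3071]), (0.62, [164.3, 164.4], [0.6567, 0.4489]), (0.31, [201.6, 218.7], [0.506, 0.3397])]
pump_mid scene [(0.81, [371.1, 257.0], [0.6617, 0.4468]), (0.8, [325.8, 208.7], [0.4728, 0.2832]), (0.8, [335.9, 174.1], [0.2898, 0.3045])]
pump_mouth top [(0.84, [219.2, 317.4], [0.248, 0.2833]), (0.62, [151.3, 181.9], [0.607, 0.4817]), (0.62, [347.8, 169.3], [0.6454, -0.0554]), (0.61, [203.7, 219.5], [0.5038, 0.334])]
pump_mouth scene [(0.87, [341.0, 214.0], [0.4893, 0.3376]), (0.84, [386.5, 243.1], [0.5951, 0.4952]), (0.57, [328.4, 165.1], [0.2444, 0.2724])]
plunger_knob top [(0.73, [151.2, 225.7], [0.4862, 0.4748]), (0.43, [189.1, 214.4], [0.5177, 0.3742])]
plunger_knob scene [(0.88, [380.4, 216.6], [0.4782, 0.4732]), (0.61, [316.8, 263.7], [0.7163, 0.2765]), (0.54, [356.4, 222.4], [0.5188, 0.3925])]
nest_seat top [(0.85, [345.6, 173.5], [0.6236, -0.0445])]
nest_seat scene [(0.56, [225.4, 224.5], [0.6336, -0.0385])]
nest_stop top [(0.81, [323.4, 167.7], [0.6392, 0.0141]), (0.19, [202.9, 218.6], [0.5004, 0.3288])]
nest_stop scene [(0.75, [244.2, 228.7], [0.6414, 0.0266])]
tray_in top [(0.55, [451.8, 233.7], [0.4712, -0.3327])]
tray_in scene [(0.82, [159.9, 190.9], [0.4729, -0.3228]), (0.29, [220.1, 273.9], [0.7986, -0.0213])]
reel top [(0.9, [336.6, 120.2], [0.7929, -0.0282])]
reel scene [(0.63, [220.7, 275.3], [0.8008, -0.0191])]
tip_cleaner top [(0.68, [229.6, 141.5], [0.7285, 0.2731]), (0.18, [450.3, 233.9], [0.4711, -0.3301])]
tip_cleaner scene [(0.71, [315.6, 267.3], [0.7206, 0.274])]
bin top [(0.9, [437.7, 147.6], [0.7134, -0.3092])]
bin scene [(0.66, [139.6, 238.5], [0.6979, -0.3225])]
tweezers top [(0.57, [313.9, 269.9], [0.3723, 0.0375])]
tweezers scene [(0.4, [260.4, 183.9], [0.3727, 0.0319])]
pics/pumpcrop.png origin 173 190 scale 7
pics/nestcrop.png origin 290 138 scale 7
pics/nestcrop_s.png origin 172 192 scale 7
```

View pics/pumpcrop.png

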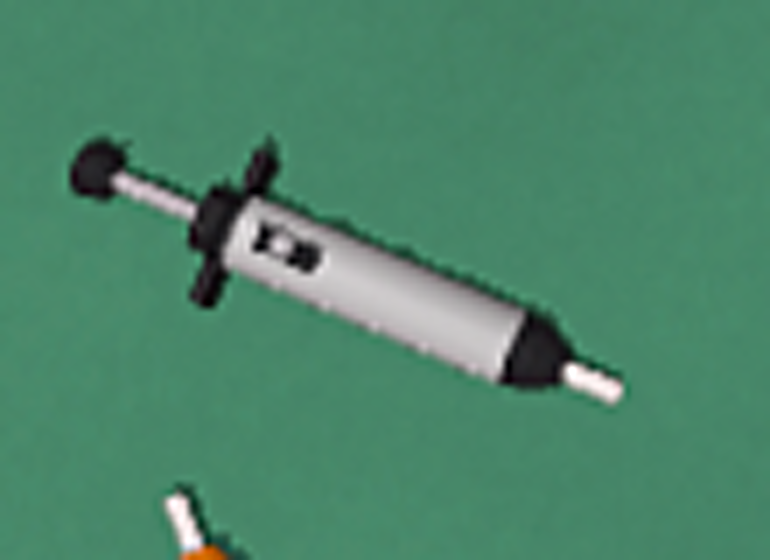

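View pics/nestcrop.png

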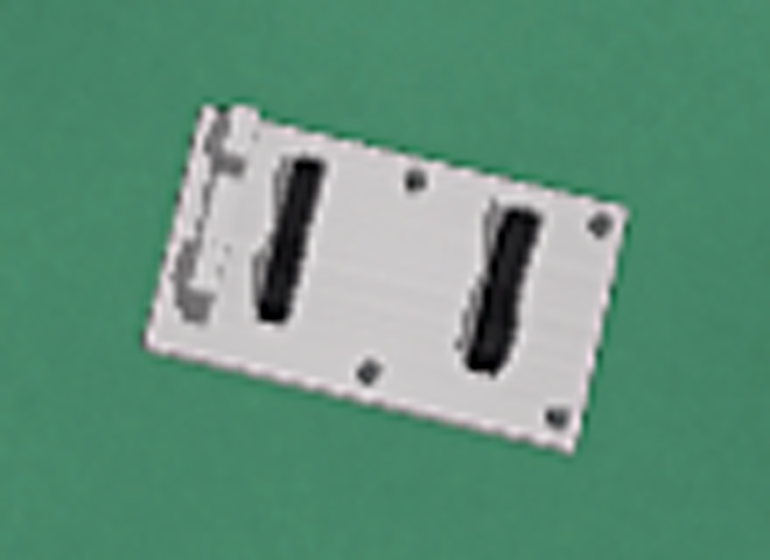

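View pics/nestcrop_s.png

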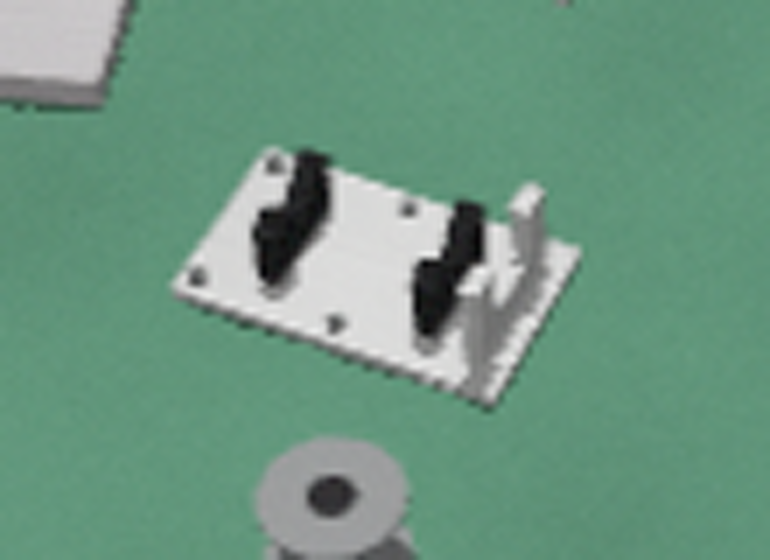

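```bash
cat > fit.py <<'E'
from h import *
# nest: plate outline lines + saddle blobs
im=robot.capture("top").astype(int); ims=robot.capture("scene").astype(int)
np.save("top.npy",im);np.save("scene.npy",ims)
hsv=cv2.cvtColor(im.astype(np.uint8),cv2.COLOR_BGR2HSV)
def comp(m,c,r):
    m=m.astype(np.uint8)*255;k=np.zeros_like(m);k[c[1]-r[1]:c[1]+r[1],c[0]-r[0]:c[0]+r[0]]=1
    return cv2.bitwise_and(m,m,mask=k)
m=comp(hsv[...,1]<60,(345,178),(45,35)); m=cv2.morphologyEx(m,cv2.MORPH_CLOSE,np.ones((3,3)))
cs=max(cv2.findContours(m,0,1)[0],key=cv2.contourArea); cs=cv2.convexHull(cs)
box=cv2.boxPoints(cv2.minAreaRect(cs)); print("plate box",box.round(1).tolist())
W=np.array([onz("top",b,.008)[:2] for b in box]);print(W.round(4).tolist())
for i in range(4):
    d=W[(i+1)%4]-W[i];print("edge",np.linalg.norm(d).round(4),np.degrees(np.arctan2(d[1],d[0])).round(2))
print("plate centre",W.mean(0).round(4))
g=im.sum(2)
for c in((331,172),(361,179)):
    b=comp(g<150,c,(9,16));n,l,st,ce=cv2.connectedComponentsWithStats(b)
    j=1+np.argmax(st[1:,4]);print("saddle",st[j],ce[j].round(2),[onz("top",ce[j],z)[:2].round(4).tolist() for z in(.051,.03)])
# pump
k=comp(g<150,(187,214),(7,7));M=cv2.moments(k,True);kc=(M["m10"]/M["m00"],M["m01"]/M["m00"]);print("knob",np.round(kc,2),M["m00"],onz("top",kc,.014).round(4))
b=comp((hsv[...,1]<50)&(g>300),(232,234),(22,20));b[:, :205]=0
n,l,st,ce=cv2.connectedComponentsWithStats(b);j=1+np.argmax(st[1:,4]);ys,xs=np.where(l==j)
P=np.array([onz("top",p,.022)[:2] for p in zip(xs,ys)]);vx,vy,x0,y0=cv2.fitLine(P.astype(np.float32),2,0,.01,.01).ravel()
s=(P-[x0,y0])@[vx,vy];print("barrel",st[j],ce[j],"dir",np.degrees(np.arctan2(vy,vx)),"cent",P.mean(0).round(4),"len",np.ptp(s))
E
python3 fit.py; python3 - <<'E'
from h import *
uv={"knob":((98,167),.014),"noz":((622,388),.015),"wingA":((268,155),.015),"wingB":((204,293),.015),"mouth_edge":((232,243),.03),"nose_edge":((512,345),.028)}
p={}
for k,(c,z) in uv.items():
    q=((c[0]+.5)/7-.5+173,(c[1]+.5)/7-.5+190);p[k]=onz("top",q,z)[:2];print(k,np.round(q,1),p[k].round(4))
d=p["knob"]-p["noz"];print(np.linalg.norm(d),np.degrees(np.arctan2(d[1],d[0])),"mid",(p["noz"]+d*104/219).round(4))
E
```

```text
plate box [[309.3999938964844, 187.39999389648438], [318.5, 151.10000610351562], [380.3999938964844, 166.60000610351562], [371.29998779296875, 202.8000030517578]]
[[0.5957, 0.0494], [0.699, 0.0241], [0.6555, -0.146], [0.5536, -0.1184]]
edge 0.1064 -13.76
edge 0.1756 -104.36
edge 0.1056 164.84
edge 0.173 75.91
plate centre [ 0.626  -0.0477]
saddle [327 161   9  23  85] [330.79 171.99] [[0.6278, -0.0055], [0.6335, -0.0074]]
saddle [357 168  10  23 105] [361.11 179.26] [[0.6084, -0.0854], [0.6137, -0.0888]]
knob [186.39 213.59] 46.0 [0.5198 0.3816 0.014 ]
barrel [210 219  38  26 411] [228.30900243 231.92944039] dir 66.22163 cent [0.4698 0.2657] len 0.11038852919242786
knob [186.6 213.4] [0.5203 0.3812]
noz [261.4 245. ] [0.4362 0.1774]
wingA [210.9 211.7] [0.5252 0.3155]
wingB [201.7 231.4] [0.4715 0.338 ]
mouth_edge [205.7 224.3] [0.4887 0.3251]
nose_edge [245.7 238.9] [0.4509 0.2183]
0.22038348574591188 67.57457877634987 mid [0.4761 0.2742]
```

```bash
cat > nestfit.py <<'E'
from h import *
from scipy.optimize import minimize
S=4
def prism(x0,x1,y0,y1,z0,z1): return np.array([[x,y,z] for x in(x0,x1) for y in(y0,y1) for z in(z0,z1)])
def saddle(xc):
    prof=[(-27.5,-44),(-27.5,-1),(-20.2,-1),(0,-21.2),(20.2,-1),(27.5,-1),(27.5,-44)]
    return prof,xc
def draw(n,p,shape,org):
    x,y,a,px=p;c,s=np.cos(a),np.sin(a)
    def P(q):
        q=np.asarray(q,float)/1000;w=np.c_[x+c*q[:,0]-s*q[:,1],y+s*q[:,0]+c*q[:,1],.052+q[:,2]]
        K,R,t=cam_[n];u=(w@R.T+t)@K.T;return u[:,:2]/u[:,2:]
    def toi(u): return np.round(((u-org+.5)*S-.5)*16).astype(np.int32)
    im=np.empty((shape[0]*S,shape[1]*S),np.float32);im[:]=BG
    fill=lambda u,v:cv2.fillConvexPoly(im,cv2.convexHull(toi(u)),v,shift=4)
    fill(P(prism(px-86,px+86,-50,50,-52,-44)),PL)
    def sad(x0,x1):
        # convex pieces
        for ya,yb in((-27.5,-20.2),(20.2,27.5)): fill(P(prism(x0,x1,ya,yb,-44,-1)),BK)
        fill(P(prism(x0,x1,-27.5,27.5,-44,-21.2)),BK)
        for sg in(1,-1):
            q=[[xx,yy*sg,zz] for xx in(x0,x1) for yy,zz in((0,-21.2),(20.2,-1),(20.2,-21.2))];fill(P(q),BK)
    def prongs():
        for ya,yb in((-37,-18),(18,37)): fill(P(prism(66,76,ya,yb,-44,9)),PR)
    sad(-48,-36);sad(36,48);prongs()
    return cv2.resize(im,(shape[1],shape[0]),interpolation=cv2.INTER_AREA)
cam_={n:cam(n) for n in("top","scene")}
if __name__=="__main__":
  for n,c in(("top",(345,178)),("scene",(227,230))):
    im=np.load(n+".npy")[...,2].astype(np.float32) # red: green bench dark ~75
    org=np.array([c[0]-50,c[1]-38]);sub=im[org[1]:org[1]+76,org[0]:org[0]+100]
    BG=float(np.median(sub));PL=float(np.percentile(sub,85));BK=25.;PR=PL
    if n=="top":pass
    w=np.ones_like(sub)
    if n=="scene": w[52:]=0
    def cost(p):
        d=(draw(n,p,sub.shape,org)-sub);return (w*np.minimum(np.abs(d),80)).mean()
    best=None
    for x0 in(.615,.625,.632):
      for y0 in(-.05,-.04):
        r=minimize(lambda q:cost([q[0]/100,q[1]/100,q[2]/30,q[3]*10]),[x0*100,y0*100,np.radians(75.8)*30,0],method="Nelder-Mead",options=dict(initial_simplex=None,xatol=1e-3,fatol=1e-4,maxiter=600))
        if best is None or r.fun<best.fun:best=r
    p=[best.x[0]/100,best.x[1]/100,best.x[2]/30,best.x[3]*10];print(n,BG,PL,best.fun,np.round(p,4),np.degrees(p[2]))
    o=draw(n,p,sub.shape,org);cv2.imwrite(f"pics/nf_{n}.png",cv2.resize(np.vstack([sub,o]),None,fx=3.9,fy=3.9))
E
python3 nestfit.py
```

```text
top 71.0 202.0 5.258297920227051 [ 0.6255 -0.0481  1.3323  0.0021] 76.33282058801586
scene 96.0 140.0 10.17013168334961 [ 0.6185 -0.0463  1.3257  0.0028] 75.9577137901389[ WARN:0@2.350] global loadsave.cpp:1063 imwrite_ Unsupported depth image for selected encoder is fallbacked to CV_8U.
```

```bash
python3 -c "
import cv2,numpy as np
cv2.imwrite('pics/nf.png',np.hstack([cv2.imread('pics/nf_top.png'),cv2.imread('pics/nf_scene.png')]))"
```

```text
(no output)
```

View pics/nf.png

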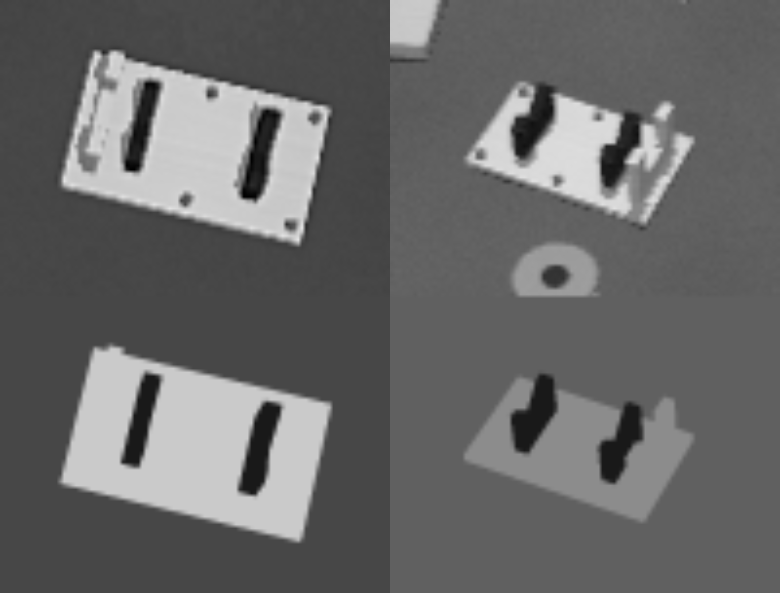

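```bash
sed -i 's/PL=float(np.percentile(sub,85))/PL=float(np.percentile(sub[:52],93))/' nestfit.py; python3 nestfit.py 2>/dev/null; python3 -c "
import cv2,numpy as np
cv2.imwrite('pics/nf2.png',np.hstack([cv2.imread('pics/nf_top.png'),cv2.imread('pics/nf_scene.png')]))"
python3 - <<'E'
from h import *
crop("scene",(326,208),100,70,7,"pics/pump_s.png")
for X in([.476,.274,.015],):
  for n in("top","scene"):
    a=np.radians(67.5);d=np.array([np.cos(a),np.sin(a),0])
    print(n,[proj(n,np.array(X)+d*s).round(1).tolist() for s in(-.104,0,.06,.115)])
E
```

```text
top 71.0 206.0 5.511636734008789 [ 0.6257 -0.0482  1.3298 -0.0014] 76.19169372956229
scene 96.0 215.0 6.293207168579102 [ 0.6204 -0.0458  1.3297  0.0042] 76.18794129768547
pics/pump_s.png origin 276 173 scale 7
top [[261.3, 245.0], [225.6, 229.9], [205.3, 221.3], [186.8, 213.5]]
scene [[297.4, 197.8], [323.1, 209.0], [338.4, 215.7], [352.8, 222.0]]
```

View pics/nf2.png

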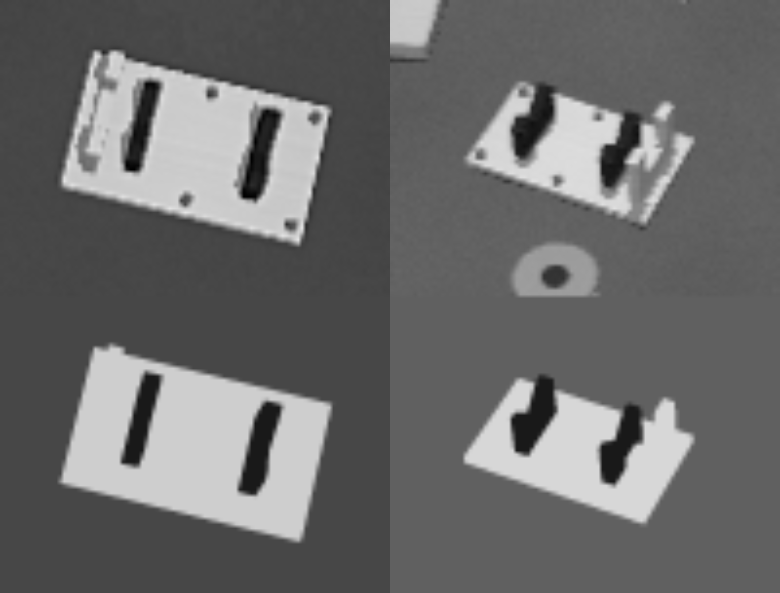

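View pics/pump_s.png

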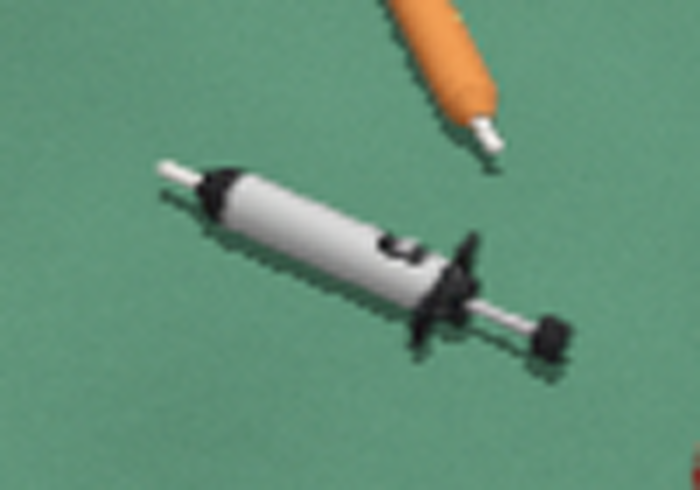

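Candidates for the pump (top camera): grey/aluminium one at (226,230), red one at (165,163), orange one at (211,292). For the plunger: the fitted one, knob at (187,214), and a larger loose white one at (122,241). The crop shows that the aluminium pump at (226,230) is the one with the plunger fitted. Its knob is at (187,214), its wings are at (206,221), and the orange and red ones are excluded by the description. The nest is at (345,177), with its fork to image left (+y). I'll use pump ≈ (0.4735, 0.275) at yaw 67.5° and nest ≈ (0.623, -0.047) at yaw 76.2°.

```bash
python3 -m creep '[[0.24,0.21,0,27,-1],[0.24,0.21,0,27,-1],[0.24,0.21,0,27,-1],[0.24,0.21,0,27,-1],[0.24,0.21,0,27,-1],[0.24,0.21,0,27,-1],[0.24,0.21,0,27,-1],[0.24,0.21,0,27,-1]]'
python3 -m creep '[[0.06,0.32,0,27,-1],[0.06,0.32,0,27,-1],[0.06,0.32,0,27,-1],[0.06,0.32,0,27,-1],[0.06,0.32,0,27,-1],[0.06,0.32,0,27,-1],[0.06,0.32,0,27,-1],[0.06,0.32,0,27,-1]]'
```

```text
t: 2.17
ee_pos: [0.3886, -0.3944, 0.2451]
tcp_rot: [-90.0, 0.1, -139.3]
contact_force: [0.0, -0.5, -0.4]
gripper_width: 1.0
t: 2.83
ee_pos: [0.4456, -0.0749, 0.2451]
tcp_rot: [-89.9, 0.0, -112.5]
contact_force: [0.5, -0.8, -0.1]
gripper_width: 0.998
```

```bash
python3 -m creep '[[0.029,0.31,-0.05,0,-1],[0.029,0.31,-0.05,0,-1],[0.029,0.31,-0.05,0,-1],[0.029,0.31,-0.05,0,-1],[0.029,0.31,-0.05,0,-1],[0.029,0.31,-0.05,0,-1],[0.029,0.31,-0.05,0,-1],[0.029,0.31,-0.05,0,-1]]'
python3 -m creep '[[0,0.02,-0.04,0,-1],[0,0.04,-0.08,0,-1],[0,0.04,-0.08,0,-1]]'
python3 - <<'E'
from h import *
print(robot.read_state()["ee_pos"],robot.read_state()["tcp_rot"])
crop("top",(226,230),110,80,7,"pics/pre_t.png")
crop("scene",(326,200),100,80,7,"pics/pre_s.png")
E
```

```text
t: 3.5
ee_pos: [0.4737, 0.2369, 0.1943]
tcp_rot: [-90.0, 0.1, -112.4]
contact_force: [0.6, -0.4, 0.6]
gripper_width: 1.001
t: 3.75
ee_pos: [0.4712, 0.2739, 0.1096]
tcp_rot: [-90.3, -0.2, -112.3]
contact_force: [-1.5, -1.3, 0.3]
gripper_width: 1.004
[0.47120397 0.27391893 0.10959672] [ -90.31995571   -0.21222175 -112.33689559]
pics/pre_t.png origin 171 190 scale 7
pics/pre_s.png origin 276 160 scale 7
```

View pics/pre_t.png

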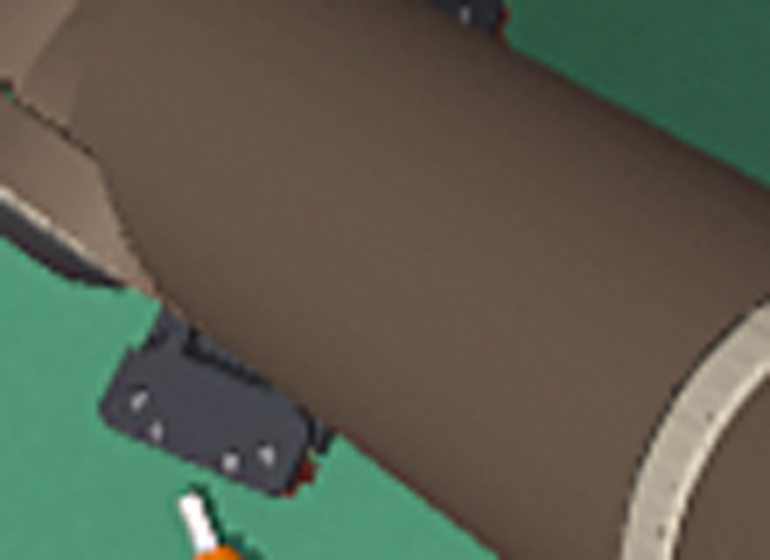

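View pics/pre_s.png

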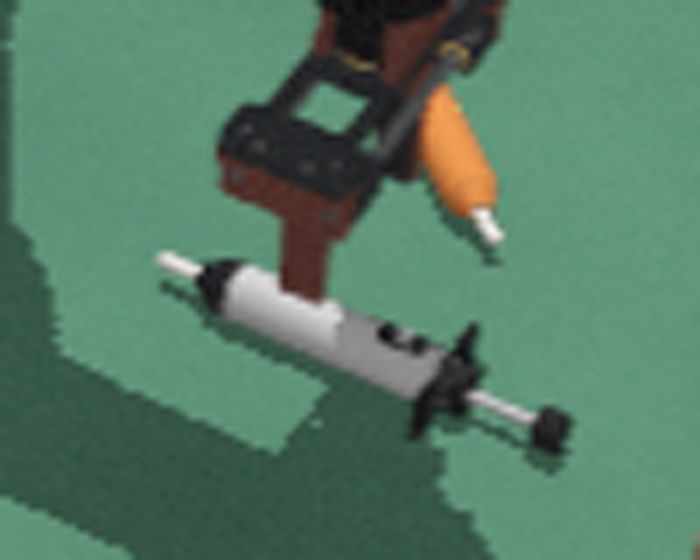

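```bash
python3 - <<'E'
from h import *
s=robot.read_state();p=s["ee_pos"];print(p)
a=np.radians(s["tcp_rot"][2]+180);ax=np.array([np.cos(a),np.sin(a),0]);la=np.array([np.sin(a),-np.cos(a),0])
for L in(.044,.052,.057):
  for k in(-.01,.01):
    q=proj("scene",p+la*L+ax*k-[0,0,.022]);print(L,k,q.round(1),((q-[276,160]+.5)*7-.5).round(0))
E
```

```text
[0.47304987 0.2722896  0.11325644]
0.044 -0.01 [315.7 199.9] [281. 282.]
0.044 0.01 [320.9 202.2] [317. 298.]
0.052 -0.01 [314.5 201.3] [273. 292.]
0.052 0.01 [319.8 203.6] [310. 308.]
0.057 -0.01 [313.8 202.3] [268. 299.]
0.057 0.01 [319.1 204.6] [305. 315.]
```

```bash
python3 -m creep '[[0.002,0.003,-0.04,0,-1],[0.002,0.003,-0.07,0,-1],[0.002,0.003,-0.087,0,-1],[0.002,0.003,-0.087,0,-1],[0.002,0.003,-0.087,0,-1]]'
python3 - <<'E'
from h import *
crop("scene",(326,200),100,80,7,"pics/pre_s2.png")
s=robot.read_state();print(s["ee_pos"],s["tcp_rot"],s["contact_force"])
E
```

```text
t: 4.27
ee_pos: [0.4775, 0.2743, 0.0291]
tcp_rot: [-89.9, 0.0, -112.6]
contact_force: [0.2, -0.3, -0.2]
gripper_width: 1.007
pics/pre_s2.png origin 276 160 scale 7
[0.47792699 0.27496325 0.02987842] [-8.98847989e+01  9.94671608e-02 -1.12621997e+02] [-0.31655534  0.01818404 -1.00979511]
```

View pics/pre_s2.png

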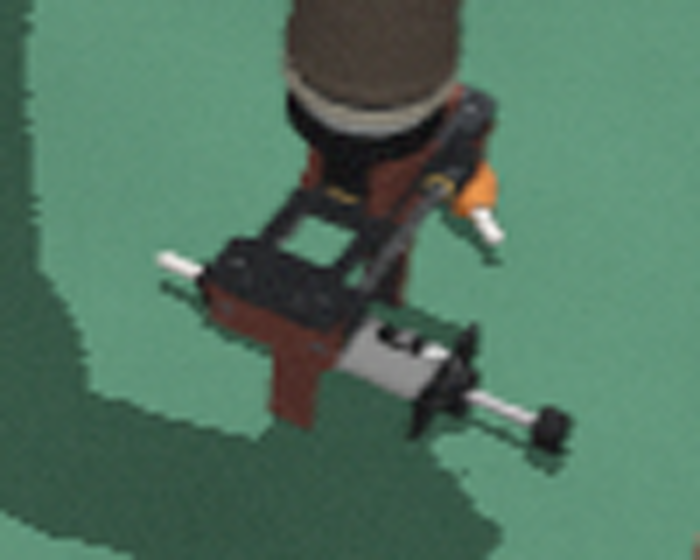

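```bash
python3 -m creep '[[0.002,0.006,-0.002,0,-1],[0.002,0.006,-0.002,0,-1],[0.002,0.006,-0.002,0,1],[0.002,0.006,-0.002,0,1],[0.002,0.006,-0.002,0,1],[0.002,0.006,-0.002,0,1],[0.002,0.006,-0.002,0,1],[0.002,0.006,-0.002,0,1]]'
python3 -m creep '[[0,0,0,0,1],[0,0,0,0,1],[0,0,0,0,1],[0,0,0,0,1]]'
python3 - <<'E'
from h import *
crop("scene",(326,200),100,80,7,"pics/grip_s.png")
s=robot.read_state();print(s["ee_pos"],s["tcp_rot"],s["contact_force"],s["moment"],s["gripper_width"])
E
```

```text
t: 4.98
ee_pos: [0.4783, 0.2811, 0.0256]
tcp_rot: [-90.0, -0.0, -112.5]
contact_force: [0.2, 0.0, -0.7]
gripper_width: 0.586
t: 5.32
ee_pos: [0.4781, 0.2813, 0.0256]
tcp_rot: [-90.0, -0.0, -112.5]
contact_force: [-1.1, 0.3, 1.1]
gripper_width: 0.339
pics/grip_s.png origin 276 160 scale 7
[0.47812762 0.28126665 0.02558354] [-9.00188316e+01 -5.73733098e-03 -1.12534132e+02] [-0.13215911 -0.22112861 -0.19921271] [0.03657171 0.15725128 0.00249522] 0.3405571516058814
```

View pics/grip_s.png

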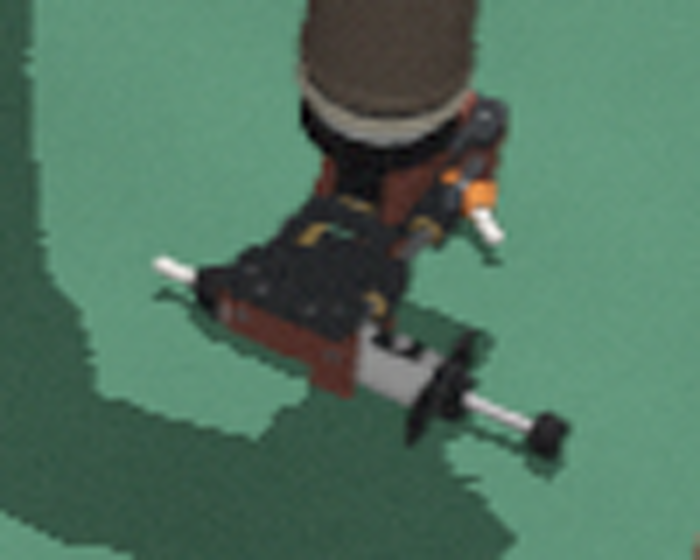

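```bash
python3 -m creep '[[0,0,0.006,0,1],[0,0,0.015,0,1],[0,0,0.03,0,1],[0,0,0.05,0,1],[0,0,0.07,0,1],[0,0,0.085,0,1],[0,0,0.095,0,1],[0,0,0.1,0,1]]'
python3 -m creep '[[0.005,-0.01,0,0.5,1],[0.014,-0.03,0,1,1],[0.026,-0.055,0,2,1],[0.038,-0.08,0,3,1],[0.05,-0.105,0,4,1],[0.062,-0.13,0,5,1],[0.074,-0.155,0,6,1],[0.084,-0.175,0,7,1]]'
python3 -m creep '[[0.012,-0.025,0,1,1],[0.024,-0.05,0,1.7,1],[0.036,-0.08,0,1.7,1],[0.048,-0.11,0,1.7,1],[0.058,-0.13,0,1.7,1],[0.064,-0.142,0,1.7,1],[0.065,-0.147,0,1.7,1],[0.065,-0.147,0,1.7,1]]'
python3 - <<'E'
from h import *
robot.capture("scene")
crop("scene",(230,210),110,85,7,"pics/over_s.png")
crop("top",(330,178),110,80,7,"pics/over_t.png")
s=robot.read_state();print(s["ee_pos"],s["tcp_rot"],s["contact_force"],s["moment"],s["gripper_width"])
E
```

```text
t: 6.03
ee_pos: [0.479, 0.2814, 0.1276]
tcp_rot: [-89.9, 0.1, -112.6]
contact_force: [-0.2, -0.2, -1.7]
gripper_width: 0.34
t: 6.7
ee_pos: [0.5628, 0.1034, 0.1251]
tcp_rot: [-90.0, -0.1, -105.6]
contact_force: [0.2, -0.4, -2.0]
gripper_width: 0.336
t: 7.37
ee_pos: [0.6271, -0.0414, 0.1251]
tcp_rot: [-90.1, 0.0, -103.9]
contact_force: [-0.3, 0.9, -0.1]
gripper_width: 0.339
pics/over_s.png origin 175 168 scale 7
pics/over_t.png origin 275 138 scale 7
[ 0.62675142 -0.03850146  0.12567319] [-9.00408647e+01  5.31053571e-02 -1.03695798e+02] [-0.89091231  0.88910634 -2.66724481] [-0.00081793 -0.02830881 -0.00541185] 0.338112823025509
```

View pics/over_s.png

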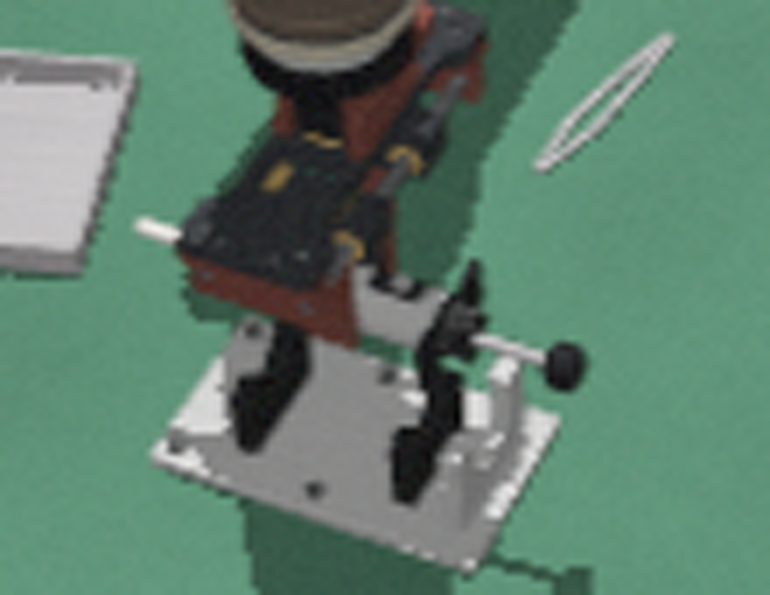

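View pics/over_t.png

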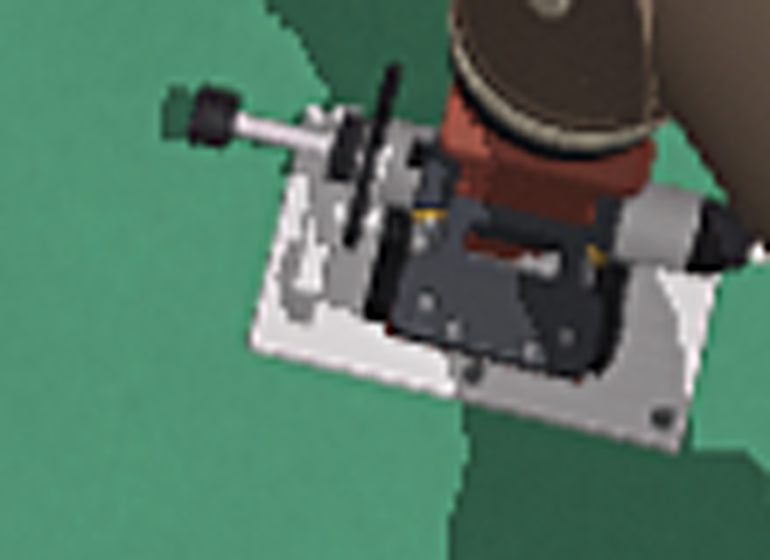

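```bash
python3 - <<'E'
from h import *
f=lambda c:((c[0]+.5)/7-.5+275,(c[1]+.5)/7-.5+138)
k=onz("top",f((213,116)),.114)[:2];w=onz("top",f((371,154)),.115)[:2]
w1=onz("top",f((392,68)),.115)[:2];w2=onz("top",f((350,240)),.115)[:2]
s=robot.read_state();tcp=s["ee_pos"];print(tcp,s["tcp_rot"],s["contact_force"])
print("knob",k,"wing",w,np.linalg.norm(w1-w2),"wing perp",np.degrees(np.arctan2(*(w1-w2)[::-1]))+90)
d=k-w;print(np.linalg.norm(d),np.degrees(np.arctan2(d[1],d[0])))
a=np.radians(s["tcp_rot"][2]+180);ax=np.array([np.cos(a),np.sin(a)]);la=np.array([-ax[1],ax[0]])
for n,p,o in(("knob",k,.115),("wing",w,.057)): q=p-tcp[:2];print(n,"along",q@ax,"-> mid-TCP",q@ax-o,"lat",q@la)
# predicted nest-frame using top-based nest
c=np.radians(76.2);R=np.array([[np.cos(c),np.sin(c)],[-np.sin(c),np.cos(c)]])
print("wing in nest",R@(w-[.6257,-.0482]),"knob",R@(k-[.6257,-.0482]),"tcp",R@(tcp[:2]-[.6257,-.0482]))
E
```

```text
[ 0.62675142 -0.03850146  0.12567319] [-9.00408647e+01  5.31053571e-02 -1.03695798e+02] [-0.89091231  0.88910634 -2.66724481]
knob [0.65699562 0.06489328] wing [0.64275451 0.00813346] 0.06612318522119477 wing perp 76.2980761946446
0.0585191047226012 75.91516432985618
knob along 0.10761568796626465 -> mid-TCP -0.007384312033735352 lat -0.004903801125820202
wing along 0.04909793222006018 -> mid-TCP -0.00790206777993982 lat -0.00450646001000217
wing in nest [ 0.05877543 -0.0031248 ] knob [ 0.11729381 -0.00341572] tcp [0.00966938 0.00129236]
```

```bash
python3 -m creep '[[-0.001,0,-0.01,0,1],[-0.003,0.001,-0.025,0,1],[-0.003,0.001,-0.035,0,1],[-0.003,0.001,-0.035,0,1],[-0.003,0.001,-0.035,0,1],[-0.003,0.001,-0.035,0,1]]'
python3 - <<'E'
from h import *
s=robot.read_state();print(s["ee_pos"],s["tcp_rot"],s["contact_force"])
crop("top",(330,178),110,80,7,"pics/over_t2.png")
s=robot.read_state();print(s["ee_pos"],s["tcp_rot"],s["contact_force"])
crop("scene",(230,210),110,85,7,"pics/over_s2.png")
s=robot.read_state();print(s["ee_pos"],s["tcp_rot"],s["contact_force"])
E
```

```text
t: 8.02
ee_pos: [0.6246, -0.0394, 0.0909]
tcp_rot: [-90.0, 0.0, -103.8]
contact_force: [0.7, -0.1, -2.2]
gripper_width: 0.336
[ 0.62464296 -0.03937621  0.09093264] [-8.99831801e+01  1.74915431e-02 -1.03810454e+02] [ 0.74157584 -0.08662962 -2.15877835]
pics/over_t2.png origin 275 138 scale 7
[ 0.62485354 -0.03952858  0.09119815] [-8.99512041e+01  1.95569387e-02 -1.03828569e+02] [-1.13337272  0.11727891 -2.10293041]
pics/over_s2.png origin 175 168 scale 7
[ 0.62492584 -0.03964468  0.09134384] [-8.99339218e+01  1.92969202e-02 -1.03836955e+02] [-0.83125017 -0.36819583 -2.71907201]
```

View pics/over_t2.png

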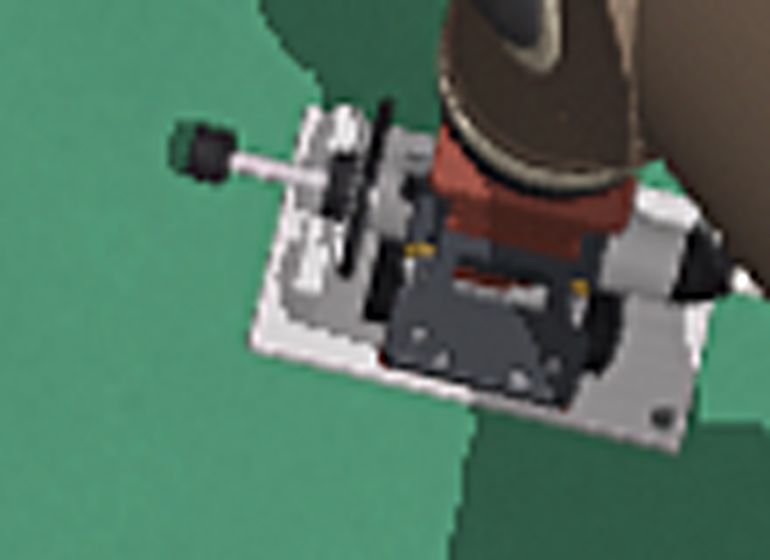

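View pics/over_s2.png

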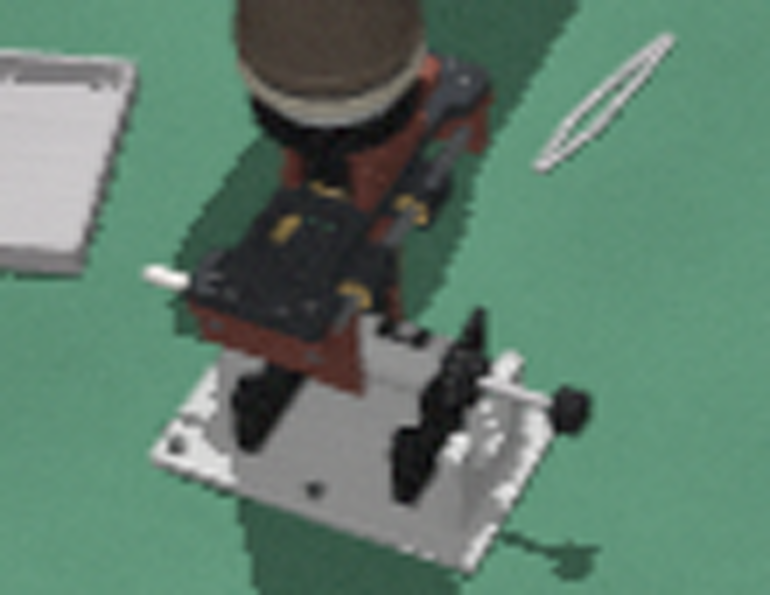

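```bash
cat > nm.py <<'E'
from h import *
def rep(kc,wa,wb,z,tcp,N=(.6257,-.0482),ang=76.2,org=(275,138)):
    f=lambda c:((c[0]+.5)/7-.5+org[0],(c[1]+.5)/7-.5+org[1])
    k=onz("top",f(kc),z-.001)[:2];w1=onz("top",f(wa),z)[:2];w2=onz("top",f(wb),z)[:2];w=(w1+w2)/2
    c=np.radians(ang);R=np.array([[np.cos(c),np.sin(c)],[-np.sin(c),np.cos(c)]])
    d=k-w;print("yaw",np.degrees(np.arctan2(d[1],d[0])),np.degrees(np.arctan2(*(w1-w2)[::-1]))+90,"len",np.linalg.norm(d),np.linalg.norm(w1-w2))
    print("nest frame wing",R@(w-N),"knob",R@(k-N),"tcp",R@(np.array(tcp)-N))
E
python3 -c "
from nm import *
rep((212,152),(385,102),(345,272),.0807,(.6248,-.0395))"
```

```text
yaw 76.78640212040253 76.755567616113 len 0.05817554734938639 0.06703302237315456
nest frame wing [ 0.05764431 -0.00108515] knob [ 0.11581681 -0.00048976] tcp [0.00823419 0.00294926]
```

```bash
python3 -m creep '[[0,0,-0.008,0,1],[0,0,-0.016,0,1],[0,0,-0.022,0,1],[0,0,-0.022,0,1],[0,0,-0.022,0,1]]'
python3 - <<'E'
from h import *
s=robot.read_state();print(s["ee_pos"],s["tcp_rot"],s["contact_force"],s["moment"])
crop("scene",(230,210),110,85,7,"pics/low_s.png")
crop("top",(330,178),110,80,7,"pics/low_t.png")
s=robot.read_state();print(s["ee_pos"],s["tcp_rot"],s["contact_force"],s["moment"])
E
```

```text
t: 8.53
ee_pos: [0.6239, -0.0399, 0.0679]
tcp_rot: [-90.1, -0.0, -103.8]
contact_force: [0.4, -1.1, -1.1]
gripper_width: 0.34
[ 0.62390434 -0.03986212  0.06785395] [-9.00793868e+01 -1.08987247e-02 -1.03845446e+02] [ 0.39836965 -1.10810355 -1.05598479] [-0.0603447  -0.14518838 -0.02029796]
pics/low_s.png origin 175 168 scale 7
pics/low_t.png origin 275 138 scale 7
[ 0.62447332 -0.03974995  0.0686454 ] [-9.00023504e+01  7.80027756e-03 -1.03841191e+02] [ 0.32710356 -0.24524482 -0.21524841] [-0.07597796 -0.04570162  0.00060265]
```

View pics/low_s.png

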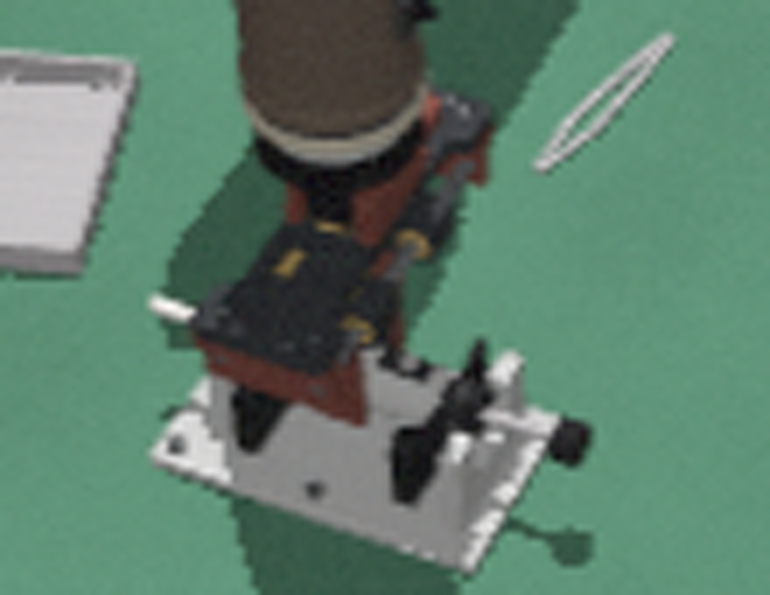

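View pics/low_t.png

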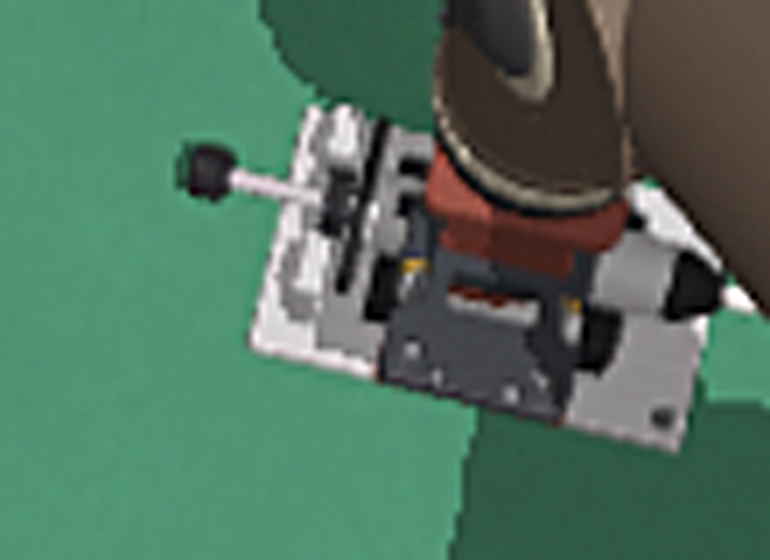

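```bash
python3 -m creep '[[0,0,-0.002,0,1],[0,0,-0.004,0,1],[0,0,-0.004,0,1],[0,0,-0.004,0,1]]'; python3 -c "
from nm import *
rep((209,170),(381,125),(343,290),.058,(.6244,-.0397))
s=robot.read_state();print(s['contact_force'],s['moment'])"
python3 -m creep '[[0,0,-0.001,0,1],[0,0,-0.002,0,1],[0,0,-0.002,0,1],[0,0,-0.002,0,1]]';python3 -c "
from h import *
s=robot.read_state();print(s['ee_pos'],s['contact_force'],s['moment'])"
```

```text
t: 8.97
ee_pos: [0.6243, -0.0399, 0.0646]
tcp_rot: [-90.0, -0.0, -103.8]
contact_force: [-0.1, 0.4, -1.5]
gripper_width: 0.341
yaw 75.8890471101968 77.01138810689923 len 0.059514828110616785 0.06615378688244263
nest frame wing [0.05663668 0.00019229] knob [ 0.11615063 -0.0001307 ] tcp [0.00794455 0.00329001]
[-0.07596767  0.42000139 -1.51604201] [-0.06699799 -0.05411608  0.00315852]
t: 9.3
ee_pos: [0.6244, -0.0398, 0.063]
tcp_rot: [-90.0, -0.0, -103.8]
contact_force: [-0.8, -0.5, 3.1]
gripper_width: 0.34
[ 0.62444787 -0.03979249  0.06299225] [-0.78884499 -0.50415243  3.08033834] [0.00076293 0.2842227  0.02412096]
```

```bash
for i in 1 2; do python3 -m creep '[[0,0,-0.0005,0,1],[0,0,-0.0005,0,1]]';python3 -c "
from h import *
s=robot.read_state();print(s['ee_pos'],s['contact_force'],s['moment'])"; done; python3 -m creep '[[0,0,0,0,1]]'; python3 -m creep '[[0,0,0,0,1]]'
```

```text
t: 9.47
ee_pos: [0.6245, -0.0398, 0.0629]
tcp_rot: [-90.0, -0.0, -103.8]
contact_force: [-3.0, -0.2, 6.6]
gripper_width: 0.341
[ 0.624495   -0.0397945   0.06288637] [-2.95273969 -0.21264846  6.5620034 ] [-0.0125499   0.59911156  0.01978459]
t: 9.63
ee_pos: [0.6245, -0.0398, 0.0628]
tcp_rot: [-90.0, -0.0, -103.8]
contact_force: [-5.1, -0.1, 9.5]
gripper_width: 0.341
[ 0.62454164 -0.03978761  0.06281862] [-5.0779478  -0.12707302  9.47627248] [-0.09137994  0.85045471  0.03044191]
t: 9.72
ee_pos: [0.6245, -0.0398, 0.0628]
tcp_rot: [-90.0, -0.0, -103.8]
contact_force: [-5.0, -0.4, 10.1]
gripper_width: 0.341
t: 9.8
ee_pos: [0.6245, -0.0398, 0.0628]
tcp_rot: [-90.0, -0.0, -103.8]
contact_force: [-4.6, -0.3, 10.8]
gripper_width: 0.34
```

```bash
for i in 1 2 3; do python3 -m creep '[[-0.0005,0.0001,0,0,1],[-0.0005,0.0001,0,0,1],[-0.0005,0.0001,0,0,1]]'|grep -E "pos|force"; done
```

```text
ee_pos: [0.6243, -0.0397, 0.0626]
contact_force: [-2.2, 0.3, 7.8]
ee_pos: [0.6239, -0.0396, 0.0623]
contact_force: [-1.6, 0.3, 6.0]
ee_pos: [0.6238, -0.0395, 0.0623]
contact_force: [0.6, -0.7, 5.8]
```

```bash
for i in 1 2; do python3 -m creep '[[0,0,-0.0004,0,1],[0,0,-0.0004,0,1]]'|grep -E "pos|force"; done; python3 -m creep '[[-0.0004,0.0001,0,0,1],[-0.0004,0.0001,0,0,1]]'|grep -E "pos|force";python3 -m creep '[[0,0,0,0,1],[0,0,0,0,1]]'; python3 -c "
from h import *
s=robot.read_state();print(s['ee_pos'],s['tcp_rot'],s['contact_force'],s['moment'])"
```

```text
ee_pos: [0.6238, -0.0395, 0.0622]
contact_force: [-1.8, 0.0, 9.5]
ee_pos: [0.6238, -0.0396, 0.0622]
contact_force: [-2.0, -0.2, 11.6]
ee_pos: [0.6238, -0.0395, 0.0622]
contact_force: [0.2, -0.7, 11.0]
t: 11.22
ee_pos: [0.6238, -0.0395, 0.0622]
tcp_rot: [-89.8, 0.0, -103.9]
contact_force: [-1.2, -0.4, 10.5]
gripper_width: 0.341
[ 0.62378394 -0.03953774  0.0621773 ] [-8.98366385e+01  2.02198531e-02 -1.03850263e+02] [-1.16517442 -0.43573169 10.49085179] [-0.22243255  0.03370391  0.08603788]
```

```bash
python3 -m creep '[[0,0,0.0008,0,1],[0,0,0.0008,0,-1],[0,0,0.0008,0,-1],[0,0,0.0008,0,-1],[0,0,0.0008,0,-1],[0,0,0.0008,0,-1],[0,0,0.0008,0,-1],[0,0,0.0008,0,-1]]'
python3 -m creep '[[0,0,0.01,0,-1],[0,0,0.03,0,-1],[0,0,0.06,0,-1],[0,0,0.07,0,-1],[0,0,0.07,0,-1]]'
python3 - <<'E'
from h import *
s=robot.read_state();print(s["ee_pos"],s["tcp_rot"],s["contact_force"],s["moment"])
crop("scene",(230,210),110,85,7,"pics/seat_s.png")
crop("top",(330,178),110,80,7,"pics/seat_t.png")
s=robot.read_state();print(s["ee_pos"],s["tcp_rot"])
E
```

```text
t: 11.88
ee_pos: [0.6224, -0.0394, 0.0615]
tcp_rot: [-90.0, 0.0, -103.8]
contact_force: [0.5, 0.8, -0.7]
gripper_width: 0.828
t: 12.3
ee_pos: [0.6244, -0.0392, 0.1353]
tcp_rot: [-89.7, 0.1, -103.9]
contact_force: [0.2, 0.2, -0.2]
gripper_width: 0.999
[ 0.62442309 -0.03919071  0.13528963] [-8.96753449e+01  6.11235107e-02 -1.03851767e+02] [ 0.1961555   0.15429926 -0.2077754 ] [ 0.001824   -0.09357008  0.02544799]
pics/seat_s.png origin 175 168 scale 7
pics/seat_t.png origin 275 138 scale 7
[ 0.62242897 -0.03969832  0.13174799] [-8.99578528e+01 -2.01701144e-02 -1.03857229e+02]
```

View pics/seat_s.png

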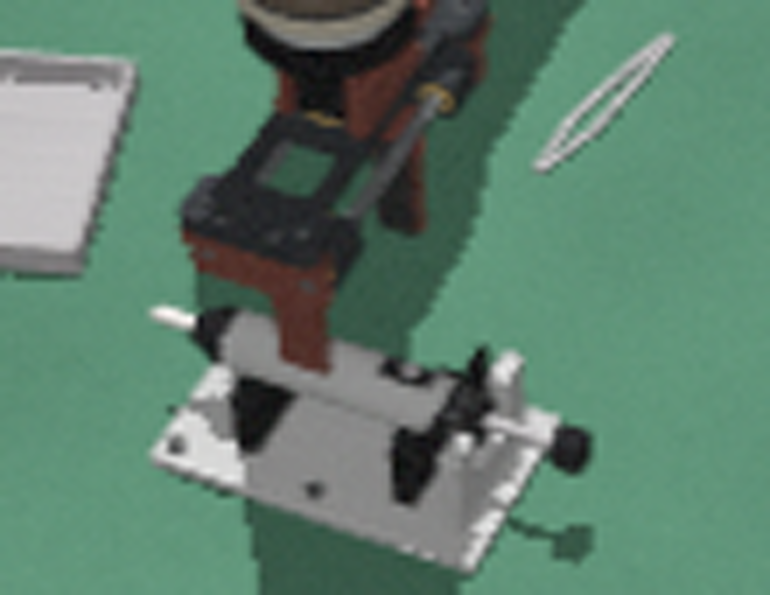

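View pics/seat_t.png

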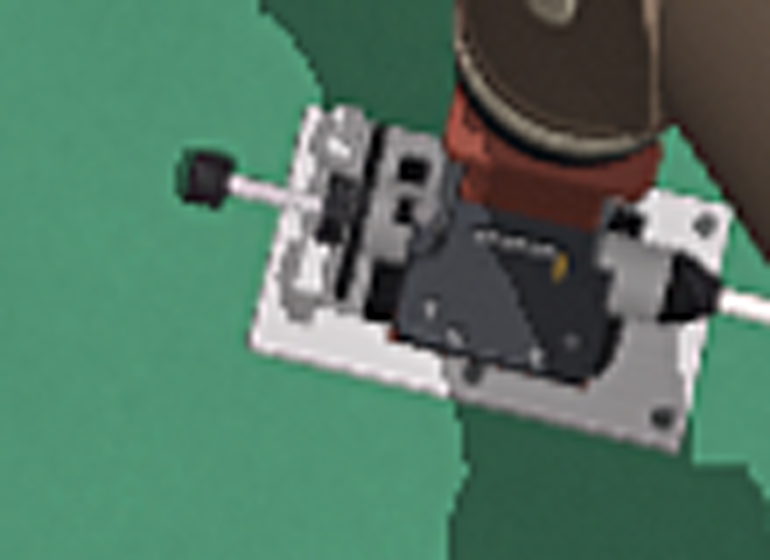

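```bash
python3 -m creep '[[0.006,0.024,0,0,-1],[0.014,0.056,0,0,-1],[0.022,0.088,0,0,-1],[0.0257,0.1043,0,0,-1],[0.0257,0.1043,0,0,-1],[0.0257,0.1043,0,0,-1],[0.0257,0.1043,0,0,-1],[0.0257,0.1043,0,0,-1]]'
python3 -m creep '[[0,0,0,0,-1],[0,0,0,0,-1]]'
python3 -c "
from nm import *
rep((208,178),(380,127),(344,297),.052,(.6238,-.0395))
s=robot.read_state();print(s['ee_pos'],s['tcp_rot'])"
```

```text
t: 13.07
ee_pos: [0.6478, 0.0627, 0.1307]
tcp_rot: [-90.1, -0.1, -104.0]
contact_force: [-0.4, -0.6, 0.4]
gripper_width: 1.0
t: 13.23
ee_pos: [0.6481, 0.0634, 0.1315]
tcp_rot: [-90.0, -0.0, -104.0]
contact_force: [0.7, 0.3, -0.6]
gripper_width: 0.998
yaw 77.27666252135579 77.98433137472604 len 0.05985657119340741 0.06821748156935149
nest frame wing [0.05616011 0.00014484] knob [0.11600611 0.00126955] tcp [0.00799565 0.0039204 ]
[0.64814951 0.06339417 0.13151507] [-9.00027954e+01 -3.27258588e-02 -1.03950980e+02]
```

```bash
python3 -m creep '[[0.0014,0.0014,-0.03,0,-1],[0.0014,0.0014,-0.055,0,-1],[0.0014,0.0014,-0.07,0,-1],[0.0014,0.0014,-0.0775,0,-1],[0.0014,0.0014,-0.0775,0,-1],[0.0014,0.0014,-0.0775,0,-1],[0.0014,0.0014,-0.0775,0,-1],[0.0014,0.0014,-0.0775,0,-1]]'
python3 - <<'E'
from h import *
crop("scene",(250,220),110,85,7,"pics/kn_s.png")
crop("top",(320,175),110,80,7,"pics/kn_t.png")
s=robot.read_state();p=s["ee_pos"];print(p,s["tcp_rot"],s["contact_force"])
c=np.radians(76.15);d=p[:2]-[.6238,-.0395];print("along",d@[np.cos(c),np.sin(c)],"lat",d@[-np.sin(c),np.cos(c)])
E
```

```text
t: 13.9
ee_pos: [0.6504, 0.0664, 0.0556]
tcp_rot: [-89.9, 0.0, -103.9]
contact_force: [0.2, 0.4, -0.7]
gripper_width: 1.002
pics/kn_s.png origin 195 178 scale 7
pics/kn_t.png origin 265 135 scale 7
[0.65023326 0.0663018  0.05531689] [-8.99026505e+01  2.83533003e-02 -1.03854883e+02] [-0.73118518 -0.31182361 -0.11251126]
along 0.1090533094624855 lat -0.0003378109001435508
```

View pics/kn_s.png

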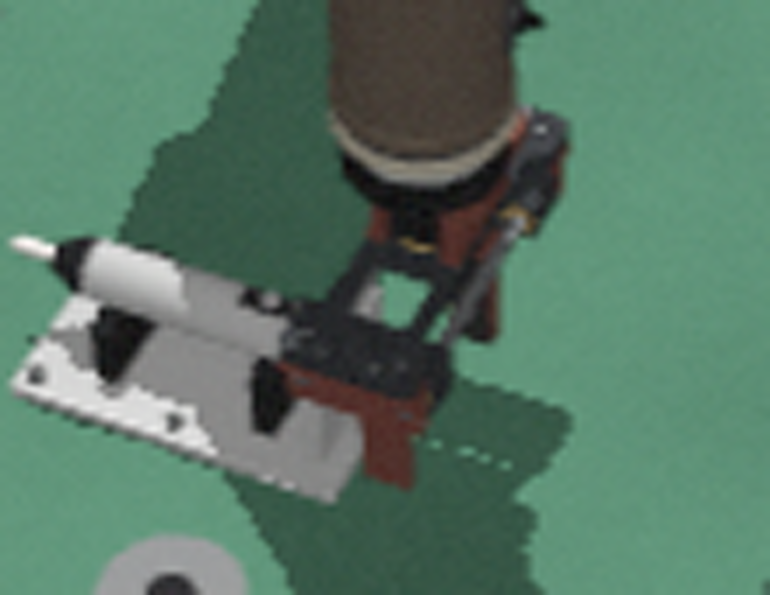

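View pics/kn_t.png

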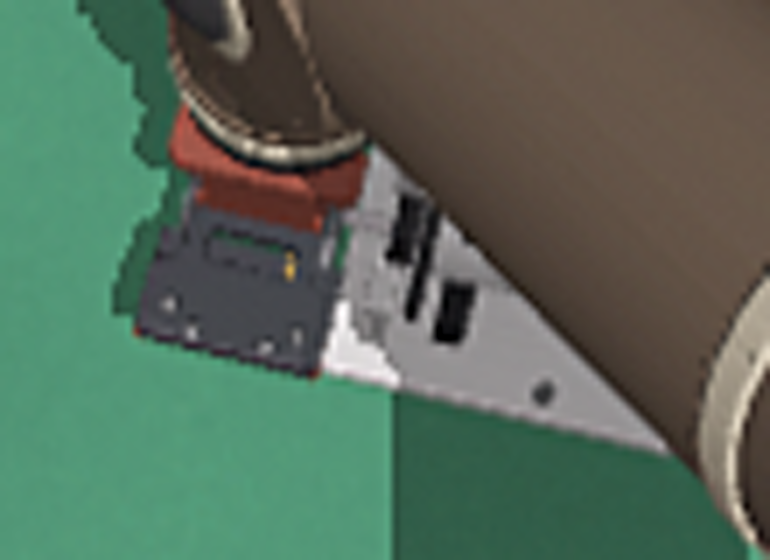

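```bash
python3 -m creep '[[0,-0.001,-0.0005,0,0],[0,-0.001,-0.0005,0,0],[0,-0.001,-0.0005,0,0],[0,-0.001,-0.0005,0,0],[0,-0.001,-0.0005,0,0]]'; python3 -m creep '[[0,0,0,0,1],[0,0,0,0,1],[0,0,0,0,1],[0,0,0,0,1],[0,0,0,0,1],[0,0,0,0,1]]'
python3 - <<'E'
from h import *
s=robot.read_state();p=s["ee_pos"];print(p,s["tcp_rot"],s["contact_force"],s["moment"])
c=np.radians(76.15);d=p[:2]-[.6238,-.0395];print("along",d@[np.cos(c),np.sin(c)],"lat",d@[-np.sin(c),np.cos(c)])
E
```

```text
t: 14.42
ee_pos: [0.6496, 0.0652, 0.0537]
tcp_rot: [-90.0, 0.0, -103.8]
contact_force: [0.7, -0.7, 0.5]
gripper_width: 0.659
t: 14.92
ee_pos: [0.6496, 0.0653, 0.0537]
tcp_rot: [-90.0, 0.0, -103.8]
contact_force: [-0.6, -0.8, -0.6]
gripper_width: 0.243
[0.64958013 0.06528522 0.0536516 ] [-8.99998522e+01  2.42621245e-03 -1.03843992e+02] [-0.62240828 -0.76374956 -0.55467138] [ 0.00886579 -0.04080396 -0.03196543]
along 0.10790993437372681 lat 5.297780936943381e-05
```

```bash
python3 -m creep '[[0.0005,0.0019,0,0,1],[0.001,0.0039,0,0,1],[0.0014,0.0058,0,0,1],[0.0019,0.0078,0,0,1],[0.0019,0.0078,0,0,1]]'
python3 - <<'E'
from h import *
s=robot.read_state();p=s["ee_pos"];print(p,s["tcp_rot"],s["contact_force"],s["moment"])
c=np.radians(76.15);d=p[:2]-[.6238,-.0395];print("along",d@[np.cos(c),np.sin(c)],"lat",d@[-np.sin(c),np.cos(c)])
E
python3 -m creep '[[0.0007,0.0029,0,0,1],[0.0014,0.0058,0,0,1],[0.0022,0.0087,0,0,1],[0.0029,0.0117,0,0,1],[0.0036,0.0146,0,0,1],[0.0036,0.0146,0,0,1]]'
python3 - <<'E'
from h import *
s=robot.read_state();p=s["ee_pos"];print(p,s["tcp_rot"],s["contact_force"],s["moment"])
c=np.radians(76.15);d=p[:2]-[.6238,-.0395];print("along",d@[np.cos(c),np.sin(c)],"lat",d@[-np.sin(c),np.cos(c)])
crop("scene",(250,220),110,85,7,"pics/dr_s.png")
crop("top",(320,175),110,80,7,"pics/dr_t.png")
E
```

```text
t: 15.33
ee_pos: [0.6515, 0.0739, 0.0537]
tcp_rot: [-90.0, 0.0, -103.8]
contact_force: [-0.5, 0.8, -0.2]
gripper_width: 0.236
[0.65153468 0.0739326  0.05366789] [-9.00002643e+01  3.04722817e-02 -1.03803787e+02] [-0.50574749  0.80222974 -0.15278602] [-0.06686383 -0.11291438  0.01147379]
along 0.11677378448243712 lat 0.00022527870016398867
t: 15.83
ee_pos: [0.6552, 0.0888, 0.0537]
tcp_rot: [-90.0, 0.0, -103.8]
contact_force: [0.3, 0.7, 0.3]
gripper_width: 0.236
[0.65517439 0.08884252 0.05371153] [-8.99958814e+01  4.14810780e-02 -1.03790225e+02] [0.29554697 0.72010893 0.32961907] [-0.03123743 -0.05832796 -0.02357705]
along 0.132121481825847 lat 0.00026053973129606695
pics/dr_s.png origin 195 178 scale 7
pics/dr_t.png origin 265 135 scale 7
```

View pics/dr_s.png

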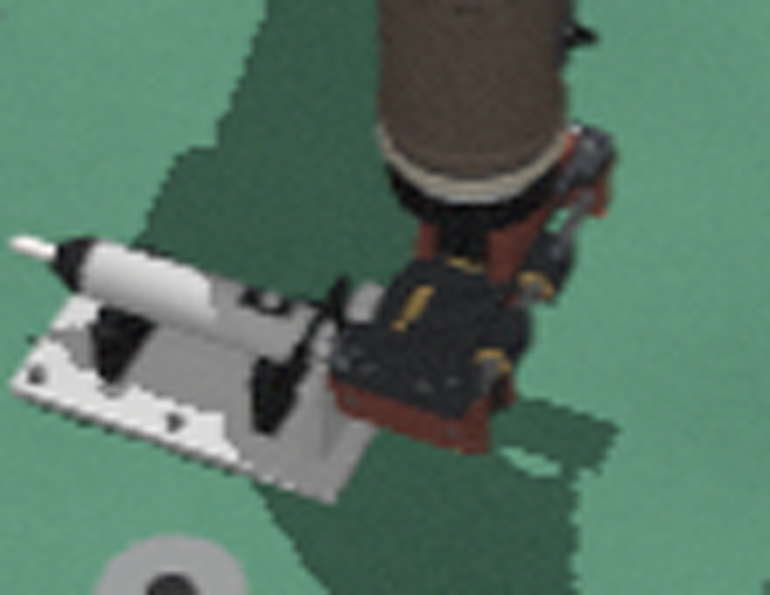

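View pics/dr_t.png

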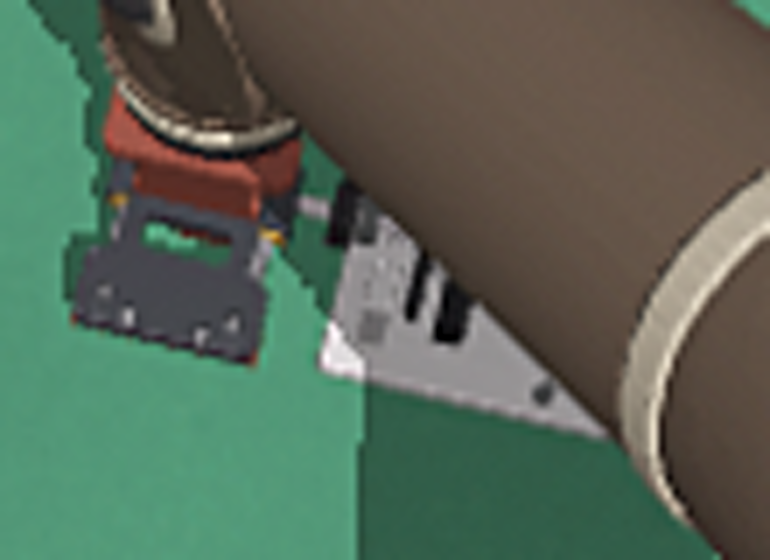

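```bash
cat > st.py <<'E'
from h import *
s=robot.read_state();p=s["ee_pos"];print(p,s["tcp_rot"],s["contact_force"],s["moment"])
c=np.radians(76.15);d=p[:2]-[.6238,-.0395];print("along",d@[np.cos(c),np.sin(c)],"lat",d@[-np.sin(c),np.cos(c)])
E
python3 -m creep '[[0.0008,0.0029,0,0,1],[0.0018,0.0068,0,0,1],[0.0027,0.0107,0,0,1],[0.0037,0.0146,0,0,1],[0.0046,0.0184,0,0,1],[0.0056,0.0223,0,0,1],[0.0065,0.0262,0,0,1],[0.0074,0.0291,0,0,1]]';python3 st.py
python3 -m creep '[[0.0007,0.0029,0,0,1],[0.0016,0.0068,0,0,1],[0.0026,0.0107,0,0,1],[0.0035,0.0146,0,0,1],[0.0045,0.0184,0,0,1],[0.0054,0.0223,0,0,1],[0.0064,0.0262,0,0,1],[0.0072,0.0291,0,0,1]]';python3 st.py
```

```text
t: 16.6
ee_pos: [0.6625, 0.1175, 0.0537]
tcp_rot: [-90.0, 0.0, -103.8]
contact_force: [0.0, -0.0, -0.0]
gripper_width: 0.232
[0.66252502 0.11750569 0.05366761] [-9.00021655e+01  1.18125989e-02 -1.03821150e+02] [ 0.04808261 -0.00053231 -0.01284526] [-0.05849756 -0.0651475   0.04468011]
along 0.1617108924125398 lat -1.497067539458272e-05
t: 17.27
ee_pos: [0.6697, 0.1465, 0.0537]
tcp_rot: [-90.0, 0.0, -103.8]
contact_force: [0.5, -1.1, -0.8]
gripper_width: 0.235
[0.66973345 0.14652256 0.05365142] [-9.00036122e+01  9.85380342e-03 -1.03827185e+02] [ 0.47801516 -1.12701825 -0.75169018] [-0.11397553 -0.07684061  0.00807812]
along 0.19160968574330603 lat -6.772862764160088e-05
```

```bash
python3 - <<'E'
from h import *
crop("top",(305,170),110,80,7,"pics/dr_t2.png")
crop("scene",(260,220),110,85,7,"pics/dr_s2.png")
E
```

```text
pics/dr_t2.png origin 250 130 scale 7
pics/dr_s2.png origin 205 178 scale 7
```

View pics/dr_s2.png

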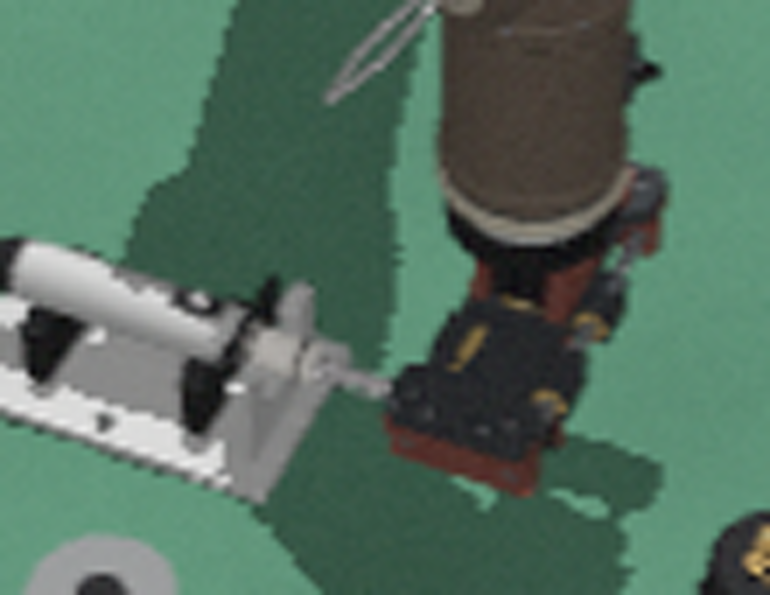

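View pics/dr_t2.png

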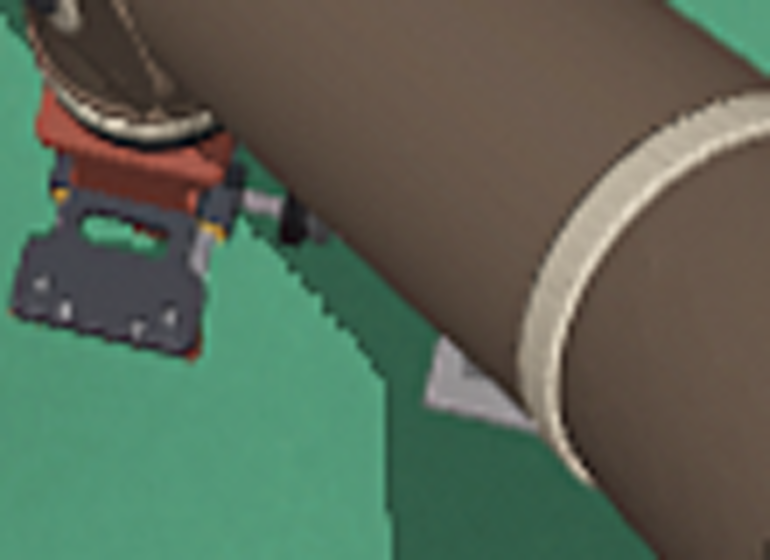

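```bash
python3 -m creep '[[0.0005,0.0019,0,0,1],[0.001,0.0039,0,0,1],[0.0017,0.0068,0,0,1],[0.0024,0.0097,0,0,1],[0.0036,0.0146,0,0,1],[0.005,0.0204,0,0,1],[0.0067,0.0272,0,0,1],[0.0084,0.034,0,0,1]]';python3 st.py
python3 -m creep '[[0.0014,0.0058,0,0,1],[0.0024,0.0097,0,0,1],[0.0031,0.0126,0,0,1],[0.0031,0.0126,0,0,1]]';python3 st.py
python3 - <<'E'
from h import *
crop("scene",(260,220),110,85,7,"pics/dr_s3.png")
crop("top",(290,170),110,80,7,"pics/dr_t3.png")
E
```

```text
t: 18.03
ee_pos: [0.6782, 0.1808, 0.0536]
tcp_rot: [-90.0, 0.0, -103.8]
contact_force: [-0.0, 0.9, -1.6]
gripper_width: 0.241
[0.67819343 0.1808082  0.05364755] [-9.00035547e+01  1.40734739e-02 -1.03833758e+02] [-0.02657579  0.88229378 -1.56537166] [-0.01796432 -0.08195784  0.01543852]
along 0.22692364995366746 lat -7.441836882530801e-05
t: 18.37
ee_pos: [0.6811, 0.1935, 0.0536]
tcp_rot: [-90.0, 0.0, -103.8]
contact_force: [0.3, -0.4, -0.3]
gripper_width: 0.237
[0.68112846 0.19350902 0.05362384] [-9.00057800e+01  2.42730765e-02 -1.03794119e+02] [ 0.28215402 -0.35608185 -0.34844842] [-0.01889471 -0.04770078  0.02169756]
along 0.23995779478989696 lat 0.00011621609516705067
pics/dr_s3.png origin 205 178 scale 7
pics/dr_t3.png origin 235 130 scale 7
```

View pics/dr_s3.png

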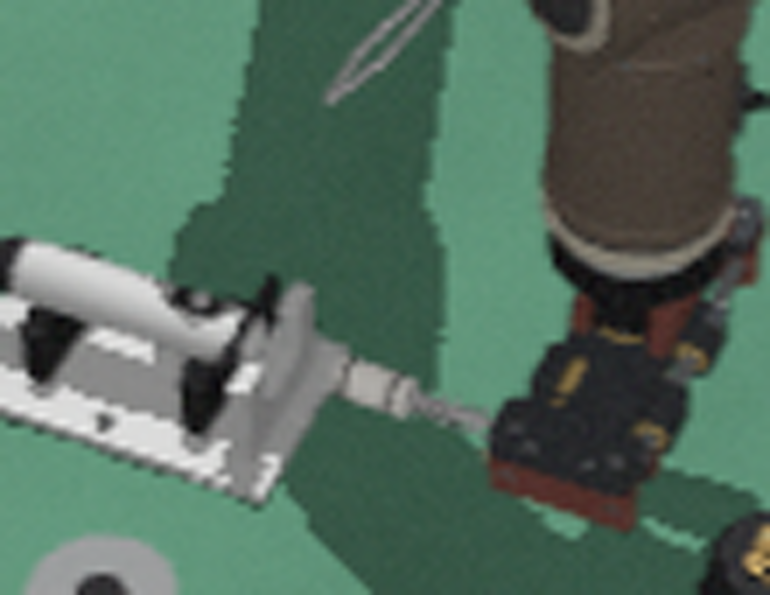

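View pics/dr_t3.png

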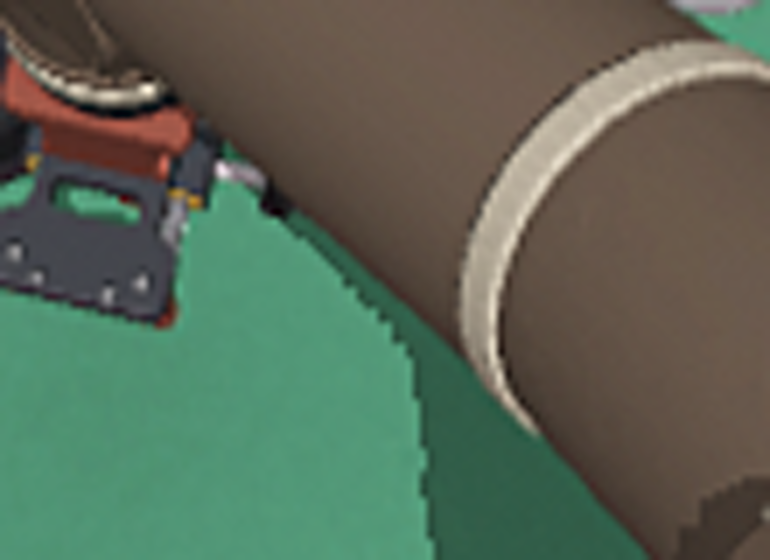

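```bash
python3 -m creep '[[0,0,0.01,0,1],[0,0,0.03,0,1],[0,0,0.055,0,1],[0,0,0.08,0,1],[0,0,0.1,0,1],[0,0,0.11,0,1],[0,0,0.11,0,1]]'; python3 - <<'E'
from h import *
crop("scene",(285,205),110,85,7,"pics/up_s.png")
im=np.load("top.npy").astype(np.uint8);hsv=cv2.cvtColor(im,cv2.COLOR_BGR2HSV)
m=(hsv[...,1]<60).astype(np.uint8);k=np.zeros_like(m);k[195:272,398:512]=1;m*=k;m=cv2.morphologyEx(m,cv2.MORPH_OPEN,np.ones((3,3)))
c=max(cv2.findContours(m,0,1)[0],key=cv2.contourArea);b=cv2.boxPoints(cv2.minAreaRect(c));print(b.round(1).tolist())
for z in(.0,.018):
    W=np.array([onz("top",p,z)[:2] for p in b]);print(z,W.round(4).tolist(),W.mean(0).round(4),[(np.linalg.norm(W[(i+1)%4]-W[i]).round(4),np.degrees(np.arctan2(*(W[(i+1)%4]-W[i])[::-1])).round(1)) for i in range(4)])
x=cv2.resize(im[195:275,395:515],None,fx=6,fy=6,interpolation=cv2.INTER_CUBIC);cv2.imwrite("pics/tray.png",x)
E
```

```text
t: 19.05
ee_pos: [0.6825, 0.1926, 0.1671]
tcp_rot: [-89.8, 0.1, -103.9]
contact_force: [-0.2, 1.0, -0.4]
gripper_width: 0.237
pics/up_s.png origin 230 163 scale 7
[[405.5, 208.3000030517578], [500.70001220703125, 203.89999389648438], [503.1000061035156, 257.3999938964844], [407.8999938964844, 261.79998779296875]]
0.0 [[0.5407, -0.2124], [0.5542, -0.4717], [0.4088, -0.4668], [0.3956, -0.2131]] [ 0.4748 -0.341 ] [(np.float64(0.2596), np.float64(-87.0)), (np.float64(0.1455), np.float64(178.1)), (np.float64(0.254), np.float64(93.0)), (np.float64(0.1451), np.float64(0.2))]
0.018 [[0.5373, -0.2077], [0.5507, -0.4631], [0.4075, -0.4582], [0.3944, -0.2084]] [ 0.4725 -0.3344] [(np.float64(0.2557), np.float64(-87.0)), (np.float64(0.1433), np.float64(178.1)), (np.float64(0.2502), np.float64(93.0)), (np.float64(0.1429), np.float64(0.2))]
```

View pics/up_s.png

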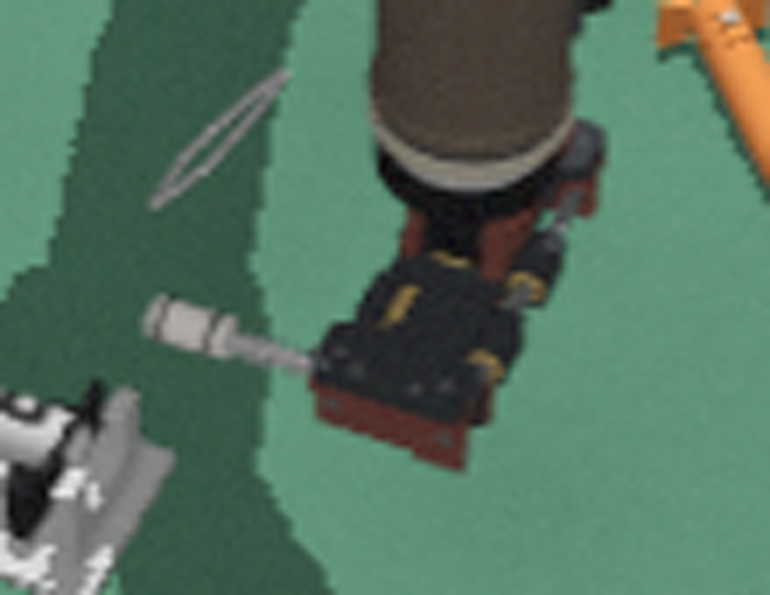

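View pics/tray.png

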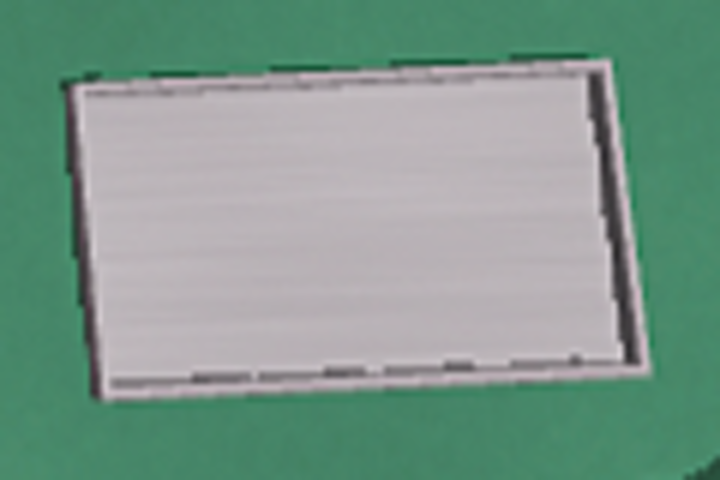

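```bash
python3 -m creep '[[-0.006,-0.012,0,0.5,1],[-0.015,-0.032,0,1,1],[-0.026,-0.055,0,2,1],[-0.038,-0.08,0,3,1],[-0.05,-0.106,0,4,1],[-0.062,-0.132,0,4,1],[-0.074,-0.158,0,5,1],[-0.086,-0.184,0,5,1]]'
python3 -m creep '[[-0.012,-0.026,0,1,1],[-0.024,-0.052,0,2,1],[-0.036,-0.078,0,3,1],[-0.048,-0.104,0,4,1],[-0.06,-0.13,0,5,1],[-0.07,-0.152,0,6,1],[-0.08,-0.17,0,7,1],[-0.086,-0.184,0,8,1]]'
python3 -m creep '[[-0.01,-0.02,0,1,1],[-0.02,-0.04,0,2,1],[-0.03,-0.06,0,2,1],[-0.038,-0.076,-0.01,2,1],[-0.042,-0.086,-0.03,2,1],[-0.042,-0.086,-0.05,2,1],[-0.042,-0.086,-0.06,2,1],[-0.042,-0.086,-0.06,2,1]]'
python3 - <<'E'
from h import *
s=robot.read_state();print(s["ee_pos"],s["tcp_rot"],s["contact_force"])
crop("scene",(160,185),110,85,7,"pics/tr_s.png")
crop("top",(440,225),120,85,6,"pics/tr_t.png")
f=lambda u,v:((u+.5)/6-.5+395,(v+.5)/6-.5+195)
W=np.array([onz("top",f(*q),.018)[:2] for q in((73,85),(608,60),(650,373),(100,400))]);print(W.round(4).tolist(),W.mean(0))
print([(np.linalg.norm(W[(i+1)%4]-W[i]).round(4),np.degrees(np.arctan2(*(W[(i+1)%4]-W[i])[::-1])).round(1)) for i in range(4)])
E
```

```text
t: 19.77
ee_pos: [0.5934, 0.0069, 0.1618]
tcp_rot: [-90.2, -0.0, -98.8]
contact_force: [0.4, -0.1, -0.4]
gripper_width: 0.234
t: 20.43
ee_pos: [0.5067, -0.1777, 0.1619]
tcp_rot: [-90.2, 0.0, -90.9]
contact_force: [0.1, -0.6, -1.1]
gripper_width: 0.236
t: 21.1
ee_pos: [0.4651, -0.2606, 0.1006]
tcp_rot: [-90.3, 0.2, -88.8]
contact_force: [-0.1, -0.7, 0.2]
gripper_width: 0.237
[ 0.4650506  -0.26059762  0.10056418] [-90.27143786   0.19510833 -88.84848625] [-0.09218223 -0.73705417  0.23897246]
pics/tr_s.png origin 105 143 scale 7
pics/tr_t.png origin 380 183 scale 6
[[0.536, -0.2111], [0.5488, -0.4502], [0.4093, -0.4579], [0.3958, -0.2172]] [ 0.47247589 -0.33411397]
[(np.float64(0.2395), np.float64(-86.9)), (np.float64(0.1397), np.float64(-176.9)), (np.float64(0.241), np.float64(93.2)), (np.float64(0.1403), np.float64(2.5))]
```

View pics/tr_s.png

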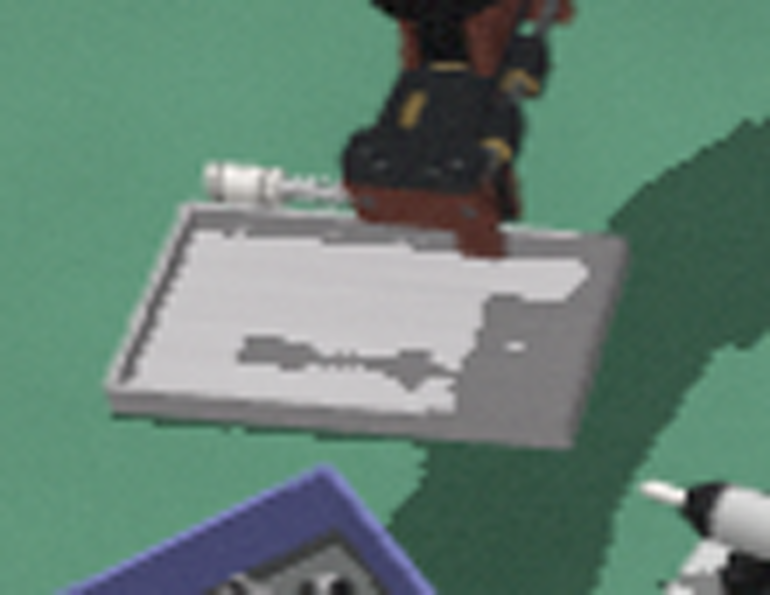

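View pics/tr_t.png

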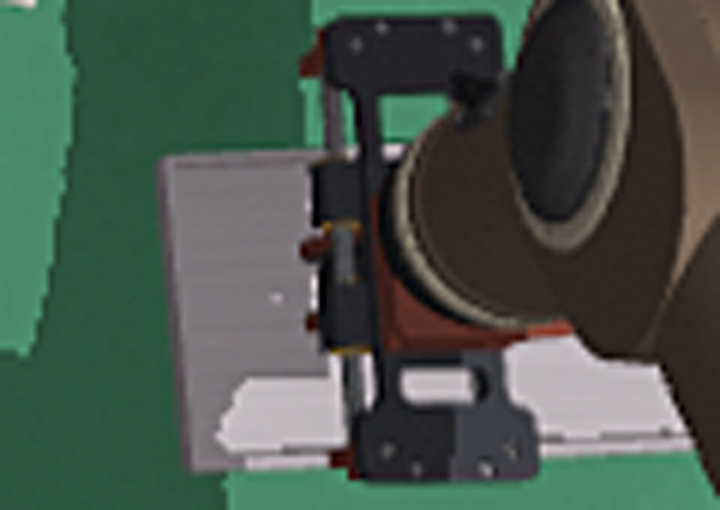

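```bash
python3 -m creep '[[0.002,0,-0.015,1,1],[0.002,0,-0.035,1,1],[0.002,0,-0.052,1,1],[0.002,0,-0.062,1,1],[0.002,0,-0.068,1,1],[0.002,0,-0.071,1,1],[0.002,0,-0.071,1,1],[0.002,0,-0.071,1,1]]'
python3 - <<'E'
from h import *
s=robot.read_state();print(s["ee_pos"],s["tcp_rot"],s["contact_force"])
crop("scene",(160,185),110,85,7,"pics/tr_s2.png")
E
```

```text
t: 21.87
ee_pos: [0.4698, -0.2617, 0.0334]
tcp_rot: [-89.9, -0.0, -87.8]
contact_force: [-0.8, 0.1, -1.4]
gripper_width: 0.236
[ 0.46976156 -0.26167292  0.03340552] [-8.99455175e+01 -3.16040759e-02 -8.78377165e+01] [-0.75324516  0.1215772  -1.35698956]
pics/tr_s2.png origin 105 143 scale 7
```

View pics/tr_s2.png

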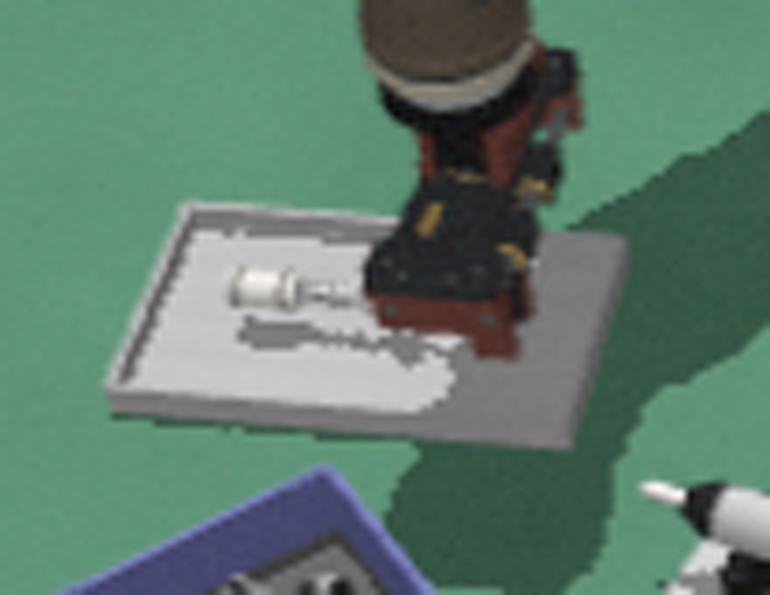

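```bash
python3 -m creep '[[0,0,-0.001,0,1],[0,0,-0.002,0,1],[0,0,-0.002,0,1],[0,0,-0.002,0,1]]'
python3 -m creep '[[0,0,0,0,1],[0,0,0,0,1]]'
```

```text
t: 22.25
ee_pos: [0.4692, -0.2616, 0.0308]
tcp_rot: [-90.0, -0.0, -87.9]
contact_force: [-1.0, 0.0, -0.3]
gripper_width: 0.236
t: 22.42
ee_pos: [0.4692, -0.2616, 0.0307]
tcp_rot: [-90.0, -0.0, -87.9]
contact_force: [-0.2, 0.2, -0.1]
gripper_width: 0.233
```

```bash
python3 -m creep '[[0,0,-0.001,0,1],[0,0,-0.002,0,1],[0,0,-0.002,0,1],[0,0,-0.002,0,1]]'
python3 -m creep '[[0,0,-0.0007,0,1],[0,0,-0.0014,0,1],[0,0,-0.0014,0,1],[0,0,-0.0014,0,1]]'
python3 -c "
from h import *
crop('scene',(160,185),110,85,7,'pics/tr_s3.png')"
```

```text
t: 22.75
ee_pos: [0.4691, -0.2615, 0.0285]
tcp_rot: [-90.0, 0.0, -87.8]
contact_force: [-0.0, -0.3, -0.8]
gripper_width: 0.237
t: 23.08
ee_pos: [0.4692, -0.2615, 0.0272]
tcp_rot: [-90.0, 0.0, -87.8]
contact_force: [0.6, -0.4, -0.6]
gripper_width: 0.237
pics/tr_s3.png origin 105 143 scale 7
```

View pics/tr_s3.png

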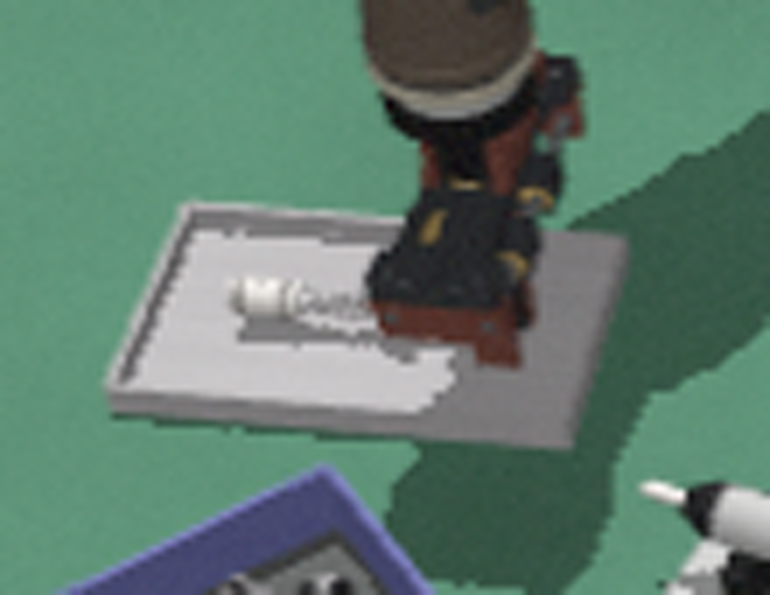

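```bash
python3 -m creep '[[0,0,0,0,0.5],[0,0,0,0,0.45],[0,0,0,0,0.4],[0,0,0,0,0.3],[0,0,0,0,0.1],[0,0,0,0,0.1],[0,0,0,0,0],[0,0,0,0,0]]'
python3 -m creep '[[0,0,0,0,0],[0,0,0,0,0],[0,0,0,0,0]]'
python3 -m creep '[[0,0,0.005,0,0],[0,0,0.02,0,0],[0,0,0.05,0,0],[0,0,0.09,0,0],[0,0,0.12,0,0],[0,0,0.15,0,0],[0,0,0.16,0,0],[0,0,0.16,0,0]]'
python3 -c "
from h import *
crop('scene',(160,185),110,85,7,'pics/tr_s4.png')"
```

```text
t: 23.8
ee_pos: [0.4692, -0.2616, 0.0273]
tcp_rot: [-90.0, -0.0, -87.8]
contact_force: [-0.5, -0.5, -0.3]
gripper_width: 0.493
t: 24.05
ee_pos: [0.4692, -0.2616, 0.0273]
tcp_rot: [-90.0, 0.0, -87.8]
contact_force: [-0.6, 0.4, -0.1]
gripper_width: 0.504
t: 24.72
ee_pos: [0.4705, -0.2621, 0.1902]
tcp_rot: [-89.8, -0.2, -87.9]
contact_force: [-0.1, 0.2, -0.5]
gripper_width: 0.499
pics/tr_s4.png origin 105 143 scale 7
```

View pics/tr_s4.png

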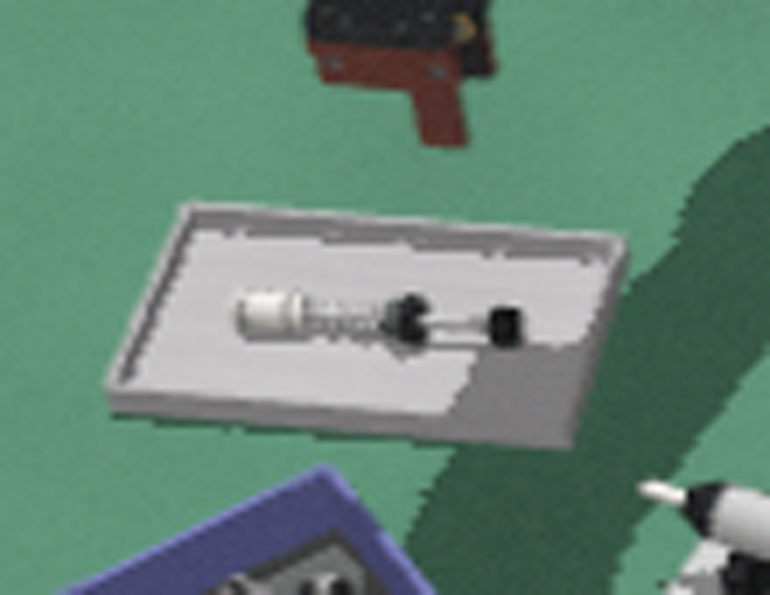

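```bash
python3 -c "
from h import *
crop('top',(345,178),110,80,7,'pics/fin_t.png')
im=robot.capture('scene');cv2.imwrite('pics/fin_s.png',im)
for k in('reel','tip_cleaner','bin','tweezers'):
  r=robot.place_of('scene',k); print(k,[(round(d['score'],2),onz('scene',d['xy'],0)[:2].round(3).tolist()) for d in r[:1]])
s=robot.read_state();print(s['ee_pos'],s['contact_force'],abs(s['qvel']).max())"
```

```text
pics/fin_t.png origin 290 138 scale 7
reel [(0.57, [0.795, -0.021])]
tip_cleaner [(0.69, [0.708, 0.269])]
bin [(0.89, [0.713, -0.316])]
tweezers [(0.48, [0.383, 0.03])]
[ 0.46858383 -0.26119259  0.18582403] [-0.12226938 -0.25979482  0.90076707] 0.3541303238996359
```

View pics/fin_t.png

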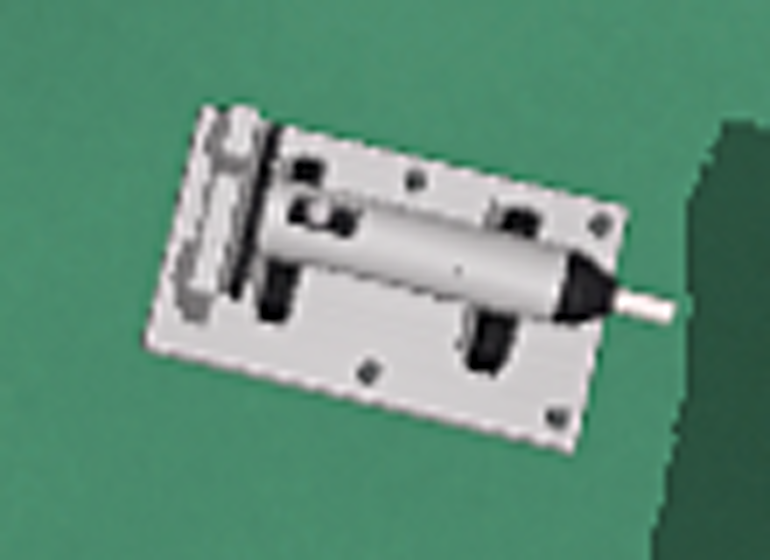

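View pics/fin_s.png

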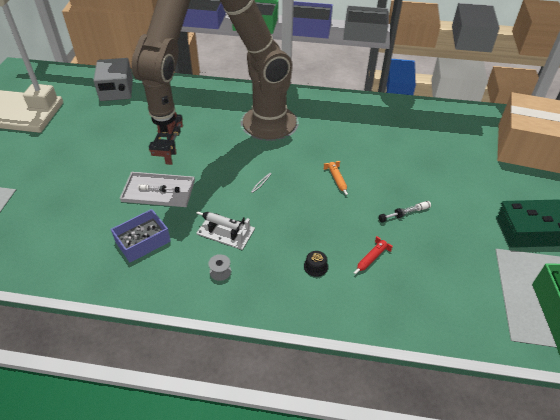

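```bash
python3 -c "
from nm import *
rep((255,212),(274,130),(237,293),.052,(.6238,-.0395),org=(290,138))
s=robot.read_state();print(abs(s['qvel']).max());robot.job_done()"
```

```text
yaw 116.03975906197043 77.18686401188418 len 0.0001614486282982686 0.06561825688020077
nest frame wing [0.05675391 0.00010583] knob [0.05687788 0.00020926] tcp [0.00799565 0.0039204 ]
0.3541303238996359
the job is handed in; nothing more can be done
```

The solder sucker is stripped, and I handed the job in at about 25 s of the 58 s allowed. The barrel lies in the nest and the plunger lies flat in the parts tray. `job_done` reports no verdict, so the result below rests on my own checks.

**What I did:** I gripped the aluminium pump on the tube, carried it level and lowered it into the V saddles. I shifted it sideways until the side force nearly vanished, then released it. I took the knob and drew the plunger along the nest axis (76.15°), with sensed force around 1 N (1.8 N at most) and sideways drift under 0.3 mm at each reading. I then lowered it into the tray and let go.

**Last checks:**
- **Barrel:** the wings are in the gap, measured at 56.8 mm along the nest axis against 57 mm ideal, and 0.1 mm off to the side.
- **Plunger:** the scene picture shows it flat and wholly inside the tray, and the gripper was clear about 0.17 m above the tray floor. I did not measure its resting height.
- **Bystanders:** all four looked undisturbed in the last scene picture. Three measured within about 16 mm of their first scene fix. The tip cleaner's fix came out 13 mm different and the tweezers' 11 mm; I put both down to network noise, since the pictures show neither moved.

**What disagreed:**
- The two cameras differed by about 5 mm in x. The top camera read about 3 to 4 mm too far in +x, and I corrected for that using the grip pose and contact forces.
- I could not lower the fingertips far enough to set the knob right on the floor, so the plunger dropped the last 10 mm or so on release.

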